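# Lay the edged lenses on their checking plates

## Robot

A 6-joint arm with a two-finger parallel gripper is mounted at the origin on the work surface. World frame = base frame: x ahead of the robot, y to its left, z up, the work surface at z = 0. Lengths are in m, angles in rad, forces in N, time in s.
With the tool pointing down it reaches from about 0.375 to 0.9 m from the base axis. Payload 3.1 kg.
Tool frame: the origin (TCP) lies between the finger pads; the fingertips stand robot.finger_overhang ahead of it and the grasp point (between the pads) lies 3 mm ahead of it (robot.finger_overhang is the distance from the TCP to the fingertips, in m); z points along the fingers, y is the line along which they close (so a half turn about z gives the same grasp; the last joint's range is limited). The gripper opens to 87 mm and grips with 3 to 60 N. Pads are 19 mm wide; open, the fingers measure 117 mm over their backs; the gripper's body (75 mm by 190 mm) begins 51 mm behind the grasp point.
Start: joints at [1.153, 0.527, 1.433, -0, 1.181, -0.178], TCP at [0.148, 0.607, 0.216] pointing down, gripper open.
Joint ranges: [-3.08, 3.08], [-0.75, 2.2], [0.22, 2.44], [-1.43, 4.57], [0, 2.65], [-2.85, 2.85]. Speed limits (rad/s): [2.79, 2.79, 3.14, 3.14, 3.14, 3.14].

## Interface

Orientations are given as a unit quaternion [x, y, z, w].
In Python, from rig import get_obs, vision, hand_in, nets, robot gives the robot as it stands.
- The arm moves only by the tool apply_moves, never from a script. Its argument "series" is a list of rows, each an object with "offset": the shift along the world's x, y, z in cm, a list of three; "rot": the turn, a rotation vector about the world's x, y, z in degrees, a list of three. A call has 1 to 20 rows; each row is the pose to reach, as a shift and turn from the pose commanded when the call began; what a row does not reach only later rows make up. A row lasts 1/10 s, in which the tool goes at most 50 mm and 8.59 degrees, less where a joint would pass 70% of its speed; a pose out of reach is approached as far as the arm can. A call with a gripper value outside its range is refused whole. "hand" is the opening, from 0 (shut) to 1 (fully open), set as the call begins (left out, the last holds). The fingers move at their own pace and stop on an object; "newtons" is the grip in N (left out, the last holds). Time passes only in rows, so rows that repeat a pose let the fingers close. It gives the time, the measured TCP pose, the force, the opening and the grip force at its end, in the units of the state.
- get_obs(): the state, without advancing time (a new reading comes with each control period).
- vision.camera(name): name is "scene" or "top" or "wrist"; returns the picture (480x640x3 uint8, red, green, blue); there is no depth.
- vision.calibration(name): a dict with "K" (3x3 intrinsics, pixels), "R" (3x3) and "t" (3): a world point X has camera coordinates R X + t. Camera axes: x right, y down, z forward; pixel columns grow to the right and rows downward; lengths in m; the calibration is good to about 2 mm. A picture is of the moment at which its call begins: read the wrist's pose just before it. calibration takes no time and is no camera call; for the wrist camera it gives the pose at the moment of the call.
- hand_in(): hands the job in; it is judged then, once.
Trained networks look in the newest picture that a camera, given by its name, has taken for a name from the list of things; names that differ only in an ending like _2 or _b are one class to them, and where a whole thing is asked for, a point or a joint stands for the part that bears it (a point fixed in the world has none). Each returns a list of dicts, best first, with "conf" (0 to 1); they miss things now and then, are a little off and sometimes report something else, mostly with a low value. They report only what shows in the picture. A call takes as long as a camera call. They do not tell look-alikes from the thing itself.
- nets.search_frame(camera, query): "centre" ([x, y, z] in m, in world coordinates, good to about 4 mm: the middle of the surface that is visible of it).
- nets.spot_point(camera, query): "centre" ([x, y, z] in m, in world coordinates, good to about 4 mm: a listed point, or the origin of a listed thing).
The state is a dict: "time": time; "q": joint angles; "joint_velocities": joint speeds; "joint_torque": joint torques, N m; "position": TCP position; "tool_rot": TCP orientation; "ft_force": force on the tool from outside, world axes, zero at the start; "moment": the same for the moment, N m; "grip_width": finger opening in m; "grip_force": force on a finger pad.
Only numpy, scipy, OpenCV 4.12 (cv2) and the standard library are available. Lean on these libraries where they do the work, as an engineer would, in place of code of your own. Each camera call takes 0.05 s, during which the arm holds its last target. There are 200 camera calls.

## Task

The four tinted lenses on the bench have just come out of the edger with their white blocks still on. Lay each one, block up, on the checking plate whose black rubber pad has its shape and size, centred on the pad and turned so that its outline lies over the pad's. Set the lenses down, do not let them drop, and leave all four lying flat and still.

Things in the scene. Friction and masses are not known exactly. Their poses are not given: they have to be found in the camera images.
- big_lens: Dark brown tinted lens, 5 mm thick, disc 60 mm in diameter (larger of the two). White plastic block stuck on top: disc 29 mm across, 3 high, then a key 26 mm long (x), 16 wide (y), its top 30 mm above the lens's underside; grip it across the 16. Origin: underside, under the key's centre; z up. Loose, about 35 g, starts flat on the table, any yaw.
- small_lens: Dark brown tinted lens, 5 mm thick, disc 44 mm in diameter (smaller of the two). White plastic block stuck on top: disc 29 mm across, 3 high, then a key 26 mm long (x), 16 wide (y), its top 30 mm above the lens's underside; grip it across the 16. Origin: underside, under the key's centre; z up. Loose, about 35 g, starts flat on the table, any yaw.
- oblong_lens: Dark brown tinted lens, 5 mm thick, rectangle 64 mm long (along x) by 34 mm wide (along y). White plastic block stuck on top: disc 29 mm across, 3 high, then a key 26 mm long (x), 16 wide (y), its top 30 mm above the lens's underside; grip it across the 16. Origin: underside, under the key's centre; z up. Loose, about 35 g, starts flat on the table, any yaw.
- halfmoon_lens: Dark brown tinted lens, 5 mm thick, half disc: straight edge 68 mm, along y at x = -15 mm, crown of the curved side at x = +19 mm. White plastic block stuck on top: disc 29 mm across, 3 high, then a key 26 mm long (x), 16 wide (y), its top 30 mm above the lens's underside; grip it across the 16. Origin: underside, under the key's centre; z up. Loose, about 35 g, starts flat on the table, any yaw.
- big_plate: Fixed grey plate 84 (x) by 76 mm (y), 8 thick, on the table, a black rubber pad flush in its top. Origin: centre of the underside; z up. Pad: round, 64 mm in diameter, centred on the plate, for the large round lens; the lens's yaw does not matter.
- small_plate: Fixed grey plate 84 (x) by 76 mm (y), 8 thick, on the table, a black rubber pad flush in its top. Origin: centre of the underside; z up. Pad: round, 48 mm in diameter, centred on the plate, for the small round lens; the lens's yaw does not matter.
- oblong_plate: Fixed grey plate 84 (x) by 76 mm (y), 8 thick, on the table, a black rubber pad flush in its top. Origin: centre of the underside; z up. Pad: centred rectangle 68 mm long (along x) by 38 mm wide (along y), for the oblong lens; the lens lies along it, either way round.
- halfmoon_plate: Fixed grey plate 84 (x) by 76 mm (y), 8 thick, on the table, a black rubber pad flush in its top. Origin: centre of the underside; z up. Pad: half disc, 2 mm larger all round than the half-moon lens: straight edge at x = -17 mm, crown at x = +21 mm. The lens's origin belongs over the plate's, with the same yaw.
- lens_crown (a point): Point on the half-moon lens at the middle of its curved side: 19 mm from the lens's origin along its +x, at the underside.
- plate_crown (a point): Point on the half-moon plate's top where the lens's crown belongs: 19 mm from the plate's origin along its +x, at the pad's height.
Not all that is in view belongs to the job. Leave any purple or yellow look-alike of the small_plate alone.

How it is judged:
By the outcome, as a careful person would: the job done as asked, in the order asked, and still so for the second after the job is handed in, with the robot touching nothing.
It also fails if it takes over 104 s, if anything falls off the work surface, if the arm or the gripper's body presses on something with over 40 N, if the wrist force passes 120 N, or if a joint passes its speed limit or range.

## Working session

There is one attempt and no reset: what is moved stays moved. The work goes in short steps, Python scripts to look and compute and a tool call to move; the robot and the scene stay as the last step left them, time stands still between calls to the robot, and variables do not carry over. Pictures are saved under pics/ and viewed, at most 14 in all, crops included, and the job is handed in when it is done.

Besides the shell and the picture viewer there is one more tool, called after "Emit:" as name([rows], argument=value, ...), one row to a line, values as JSON. apply_moves: Moves the arm, as the interface text tells. Its arguments: {"type":"object","properties":{"series":{"type":"array"},"hand":{"type":"number"},"newtons":{"type":"number"}},"required":["series"]}

```bash
ls; mkdir -p pics; python3 - <<'E'
from rig import get_obs, vision, nets, robot
import cv2
o=get_obs();print(o['time'],o['position'],o['tool_rot'],robot.finger_overhang)
for c in ('top','scene'):
    im=vision.camera(c);cv2.imwrite(f'pics/{c}0.png',im[:,:,::-1])
    for n in ['big_lens','small_lens','oblong_lens','halfmoon_lens','big_plate','small_plate','oblong_plate','halfmoon_plate','lens_crown','plate_crown']:
        print(c,n,[(round(d['conf'],2),[round(float(v),4) for v in d['centre']]) for d in nets.spot_point(c,n)][:3])
    k=vision.calibration(c);print(k)
E
```

```text
pics
0.0 [0.14750821 0.60657328 0.21516768] [ 1.19133070e-01  9.92877706e-01 -1.03619836e-03 -3.15151537e-04] 0.022
top big_lens [(0.85, [0.3927, 0.263, -0.002]), (0.4, [0.6268, 0.0, 0.0017])]
top small_lens [(0.7, [0.4778, 0.0868, -0.0012])]
top oblong_lens [(0.28, [0.4811, 0.0884, 0.0])]
top halfmoon_lens [(0.66, [0.4749, -0.0947, 0.0042]), (0.37, [0.6273, -0.0021, 0.0026])]
top big_plate [(0.76, [0.3664, -0.287, -0.0032])]
top small_plate [(0.94, [0.5929, -0.2286, 0.0011]), (0.89, [0.3329, -0.1311, -0.0038]), (0.76, [0.778, 0.0002, 0.0013])]
top oblong_plate [(0.65, [0.6274, -0.0029, 0.0009]), (0.4, [0.4653, -0.113, 0.0023])]
top halfmoon_plate [(0.63, [0.4796, -0.4233, 0.0003])]
top lens_crown [(0.55, [0.4608, -0.1116, 0.0053]), (0.23, [0.592, -0.2276, 0.0019])]
top plate_crown [(0.73, [0.4995, -0.4175, 0.0051])]
{'K': array([[434.34350979,   0.        , 323.96297722],
       [  0.        , 434.34350979, 236.57385096],
       [  0.        ,   0.        ,   1.        ]]), 'R': array([[-0.00544076, -0.99996588,  0.00621616],
       [-0.99563984,  0.00483814, -0.09315522],
       [ 
[... 432 characters left out ...]
all_plate [(0.93, [0.3343, -0.1267, -0.0013]), (0.62, [0.5901, -0.2303, 0.0009]), (0.6, [0.7821, -0.004, -0.0044])]
scene oblong_plate [(0.96, [0.6241, 0.0017, -0.0029])]
scene halfmoon_plate [(0.88, [0.4848, -0.4251, -0.0004])]
scene lens_crown [(0.71, [0.4639, -0.1111, 0.0041])]
scene plate_crown [(0.97, [0.5005, -0.4117, 0.0106])]
{'K': array([[508.4300348 ,   0.        , 330.87786239],
       [  0.        , 508.4300348 , 240.22122555],
       [  0.        ,   0.        ,   1.        ]]), 'R': array([[-0.10175944,  0.99480828,  0.00122542],
       [ 0.75089123,  0.07761692, -0.65584905],
       [-0.65253918, -0.06581868, -0.75489106]]), 't': array([ 0.0472702 , -0.38055114,  1.67113955])}
```

View pics/top0.png

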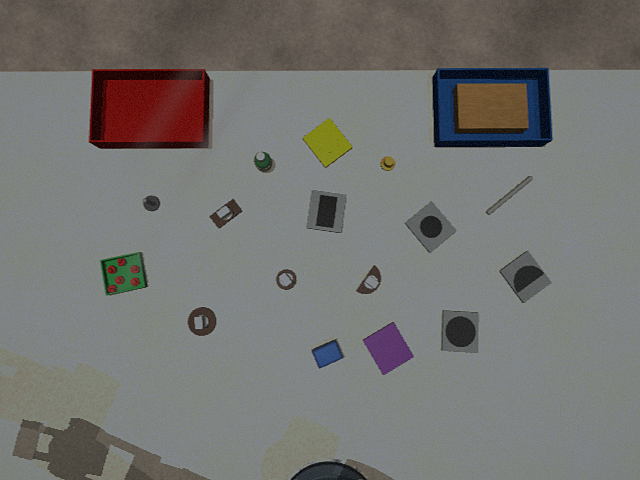

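View pics/scene0.png

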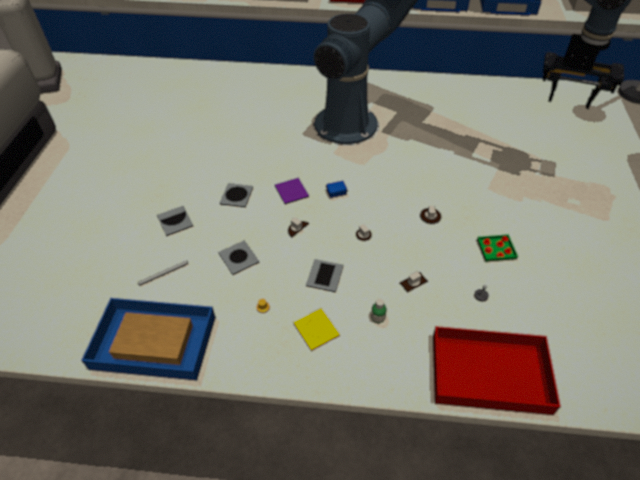

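The top view shows the brown lenses at big (202,321), small (286,279), oblong (226,213) and half-moon (369,280). The plates are oblong (327,211), small (430,226), half-moon (525,276) and big (460,331). The yellow (327,143) and purple (388,348) squares are decoys. The scene view agrees.

```bash
python3 - <<'E'
from rig import get_obs, vision
import numpy as np
from scipy.spatial.transform import Rotation as R
o=get_obs();k=vision.calibration('wrist');Rt=R.from_quat(o['tool_rot']).as_matrix()
print(k['K'])
c=-k['R'].T@k['t'];print('cam',c,'in tool',Rt.T@(c-o['position']));print('axes in tool\n',Rt.T@k['R'].T)
E
```

```text
[[363.81526848   0.         321.06903145]
 [  0.         363.81526848 243.19022909]
 [  0.           0.           1.        ]]
cam [0.07135392 0.62629289 0.38500045] in tool [ 0.07876605  0.00041913 -0.1688547 ]
axes in tool
 [[ 7.96402187e-04 -9.57876838e-01 -2.87178217e-01]
 [ 9.99999484e-01  5.81954615e-04  8.32099773e-04]
 [-6.29924411e-04 -2.87178732e-01  9.57876808e-01]]
```

Emit:
apply_moves([
  {"offset": [31, -34, -6.5], "rot": [0, 0, 13.7]},
  {"offset": [31, -34, -6.5], "rot": [0, 0, 13.7]},
  {"offset": [31, -34, -6.5], "rot": [0, 0, 13.7]},
  {"offset": [31, -34, -6.5], "rot": [0, 0, 13.7]},
  {"offset": [31, -34, -6.5], "rot": [0, 0, 13.7]},
  {"offset": [31, -34, -6.5], "rot": [0, 0, 13.7]},
  {"offset": [31, -34, -6.5], "rot": [0, 0, 13.7]},
  {"offset": [31, -34, -6.5], "rot": [0, 0, 13.7]},
  {"offset": [31, -34, -6.5], "rot": [0, 0, 13.7]},
  {"offset": [31, -34, -6.5], "rot": [0, 0, 13.7]},
  {"offset": [31, -34, -6.5], "rot": [0, 0, 13.7]},
  {"offset": [31, -34, -6.5], "rot": [0, 0, 13.7]},
  {"offset": [31, -34, -6.5], "rot": [0, 0, 13.7]},
  {"offset": [31, -34, -6.5], "rot": [0, 0, 13.7]},
])

```text
time: 2.5
position: [0.4565, 0.2686, 0.1514]
tool_rot: [-0.001, 1.0, 0.0, -0.0]
ft_force: [-0.8, 0.1, -0.9]
grip_width: 0.0871
grip_force: 0.0
```

```bash
cat > snap.py <<'E'
import sys,cv2,pickle
from rig import get_obs, vision
n=sys.argv[1]
k=vision.calibration('wrist');o=get_obs();im=vision.camera('wrist')
cv2.imwrite(f'pics/{n}.png',im[:,:,::-1]);pickle.dump(dict(im=im,k=k,o=o),open(f'{n}.pkl','wb'))
print(o['time'],o['position'],max(abs(o['joint_velocities'])))
E
python3 snap.py w1
```

```text
2.5 [0.4565425  0.26858444 0.15140539] 0.004070092878171343
```

View pics/w1.png

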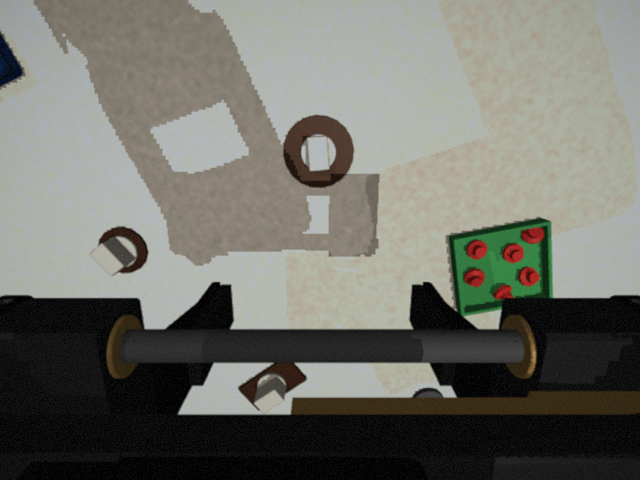

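Emit:
apply_moves([
  {"offset": [0, -18, 0], "rot": [0, 0, 0]},
  {"offset": [0, -18, 0], "rot": [0, 0, 0]},
  {"offset": [0, -18, 0], "rot": [0, 0, 0]},
  {"offset": [0, -18, 0], "rot": [0, 0, 0]},
  {"offset": [0, -18, 0], "rot": [0, 0, 0]},
  {"offset": [0, -18, 0], "rot": [0, 0, 0]},
  {"offset": [0, -18, 0], "rot": [0, 0, 0]},
])

```text
time: 3.25
position: [0.4576, 0.0885, 0.1513]
tool_rot: [-0.001, 1.0, 0.0, 0.0]
ft_force: [-0.3, 0.3, 1.2]
grip_width: 0.0868
grip_force: 0.0
```

```bash
python3 snap.py w2
```

```text
3.25 [0.45764073 0.0885461  0.15126654] 0.010494305341854448
```

Emit:
apply_moves([
  {"offset": [0, -18, 0], "rot": [0, 0, 0]},
  {"offset": [0, -18, 0], "rot": [0, 0, 0]},
  {"offset": [0, -18, 0], "rot": [0, 0, 0]},
  {"offset": [0, -18, 0], "rot": [0, 0, 0]},
  {"offset": [0, -18, 0], "rot": [0, 0, 0]},
  {"offset": [0, -18, 0], "rot": [0, 0, 0]},
  {"offset": [0, -18, 0], "rot": [0, 0, 0]},
])

```text
time: 4.0
position: [0.4574, -0.0909, 0.151]
tool_rot: [-0.001, 1.0, 0.0, -0.0]
ft_force: [0.9, -0.5, 0.0]
grip_width: 0.0869
grip_force: 0.0
```

```bash
python3 snap.py w3
```

```text
4.0 [ 0.45743135 -0.09091364  0.15099415] 0.0075677604279790305
```

Emit:
apply_moves([
  {"offset": [0, -18, 0], "rot": [0, 0, 0]},
  {"offset": [0, -18, 0], "rot": [0, 0, 0]},
  {"offset": [0, -18, 0], "rot": [0, 0, 0]},
  {"offset": [0, -18, 0], "rot": [0, 0, 0]},
  {"offset": [0, -18, 0], "rot": [0, 0, 0]},
  {"offset": [0, -18, 0], "rot": [0, 0, 0]},
  {"offset": [0, -18, 0], "rot": [0, 0, 0]},
])

```text
time: 4.75
position: [0.4574, -0.2703, 0.1509]
tool_rot: [-0.001, 1.0, 0.001, -0.001]
ft_force: [0.0, 0.4, -0.7]
grip_width: 0.0872
grip_force: 0.0
```

```bash
python3 snap.py w4
```

```text
4.75 [ 0.45744775 -0.27025166  0.15085178] 0.007060492393160083
```

Emit:
apply_moves([
  {"offset": [0, -16, 0], "rot": [0, 0, 0]},
  {"offset": [0, -16, 0], "rot": [0, 0, 0]},
  {"offset": [0, -16, 0], "rot": [0, 0, 0]},
  {"offset": [0, -16, 0], "rot": [0, 0, 0]},
  {"offset": [0, -16, 0], "rot": [0, 0, 0]},
  {"offset": [0, -16, 0], "rot": [0, 0, 0]},
  {"offset": [0, -16, 0], "rot": [0, 0, 0]},
])

```text
time: 5.5
position: [0.4578, -0.4298, 0.1509]
tool_rot: [-0.001, 1.0, 0.001, -0.001]
ft_force: [0.2, 0.5, 1.1]
grip_width: 0.0874
grip_force: 0.0
```

```bash
python3 snap.py w5
```

```text
5.5 [ 0.45783176 -0.42981054  0.15092592] 0.005368970085781246
```

View pics/w4.png

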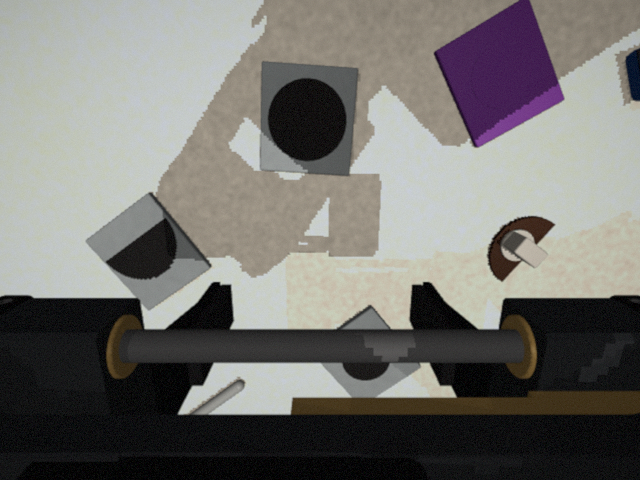

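The wrist view has the gripper covering its lower half. So objects at x<0.5 show clearly (big lens (318,150), big plate (308,118), half-moon plate (148,252)), but the far row needs the hand further out.

Emit:
apply_moves([
  {"offset": [26, 15, 0], "rot": [0, 0, 0]},
  {"offset": [26, 15, 0], "rot": [0, 0, 0]},
  {"offset": [26, 15, 0], "rot": [0, 0, 0]},
  {"offset": [26, 15, 0], "rot": [0, 0, 0]},
  {"offset": [26, 15, 0], "rot": [0, 0, 0]},
  {"offset": [26, 15, 0], "rot": [0, 0, 0]},
  {"offset": [26, 15, 0], "rot": [0, 0, 0]},
  {"offset": [26, 15, 0], "rot": [0, 0, 0]},
  {"offset": [26, 15, 0], "rot": [0, 0, 0]},
  {"offset": [26, 15, 0], "rot": [0, 0, 0]},
])

```text
time: 6.55
position: [0.7164, -0.2835, 0.1513]
tool_rot: [0.001, 1.0, 0.0, -0.0]
ft_force: [-0.3, -0.8, -0.3]
grip_width: 0.0867
grip_force: 0.0
```

```bash
python3 snap.py w6
```

```text
6.55 [ 0.71640142 -0.28349952  0.15128334] 0.009385484206350714
```

Emit:
apply_moves([
  {"offset": [0, 18, 0], "rot": [0, 0, 0]},
  {"offset": [0, 18, 0], "rot": [0, 0, 0]},
  {"offset": [0, 18, 0], "rot": [0, 0, 0]},
  {"offset": [0, 18, 0], "rot": [0, 0, 0]},
  {"offset": [0, 18, 0], "rot": [0, 0, 0]},
  {"offset": [0, 18, 0], "rot": [0, 0, 0]},
  {"offset": [0, 18, 0], "rot": [0, 0, 0]},
])

```text
time: 7.3
position: [0.7177, -0.1048, 0.1515]
tool_rot: [0.001, 1.0, -0.0, 0.0]
ft_force: [0.1, -0.7, -0.3]
grip_width: 0.0872
grip_force: 0.0
```

```bash
python3 snap.py w7
```

```text
7.3 [ 0.71772926 -0.10476898  0.15146142] 0.01264519310999758
```

Emit:
apply_moves([
  {"offset": [0, 18, 0], "rot": [0, 0, 0]},
  {"offset": [0, 18, 0], "rot": [0, 0, 0]},
  {"offset": [0, 18, 0], "rot": [0, 0, 0]},
  {"offset": [0, 18, 0], "rot": [0, 0, 0]},
  {"offset": [0, 18, 0], "rot": [0, 0, 0]},
  {"offset": [0, 18, 0], "rot": [0, 0, 0]},
  {"offset": [0, 18, 0], "rot": [0, 0, 0]},
])

```text
time: 8.05
position: [0.7182, 0.0748, 0.1511]
tool_rot: [0.001, 1.0, -0.0, 0.0]
ft_force: [0.3, 0.2, -0.1]
grip_width: 0.0871
grip_force: 0.0
```

```bash
python3 snap.py w8
```

```text
8.05 [0.71821082 0.07479679 0.15109897] 0.0077916464915271134
```

Emit:
apply_moves([
  {"offset": [0, 17, 0], "rot": [0, 0, 0]},
  {"offset": [0, 17, 0], "rot": [0, 0, 0]},
  {"offset": [0, 17, 0], "rot": [0, 0, 0]},
  {"offset": [0, 17, 0], "rot": [0, 0, 0]},
  {"offset": [0, 17, 0], "rot": [0, 0, 0]},
  {"offset": [0, 17, 0], "rot": [0, 0, 0]},
  {"offset": [0, 17, 0], "rot": [0, 0, 0]},
])

```text
time: 8.8
position: [0.7183, 0.2444, 0.151]
tool_rot: [0.001, 1.0, -0.001, -0.0]
ft_force: [0.7, -0.6, -0.1]
grip_width: 0.0864
grip_force: 0.0
```

```bash
python3 snap.py w9
python3 - <<'E'
import cv2,numpy as np
a=[cv2.resize(cv2.imread(f'pics/w{i}.png')[:310],(400,194)) for i in (2,3,5,6,7,8,9)]
a.append(a[0]*0)
cv2.imwrite('pics/mont.png',np.vstack([np.hstack(a[i:i+2]) for i in range(0,6,2)]))
E
```

```text
8.8 [0.71833802 0.24437243 0.15104174] 0.007027559457949464
```

View pics/mont.png

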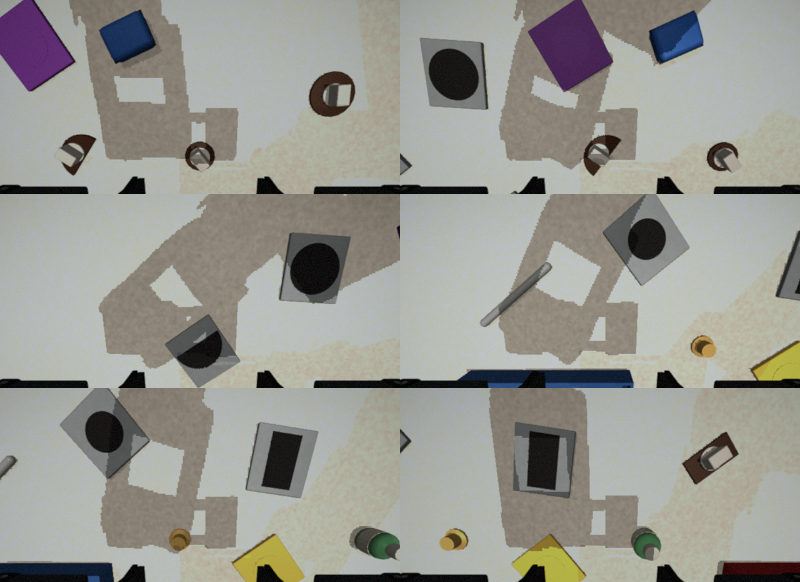

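The montage shows every lens and plate unobstructed in at least two views. Next I fit their outlines to the views jointly, with height left free as a check.

```bash
cat > fit.py <<'E'
import numpy as np,cv2,pickle
from scipy.optimize import least_squares
def circ(r): a=np.linspace(0,2*np.pi,72,endpoint=False); return np.c_[r*np.cos(a),r*np.sin(a)]
def rect(l,w):return np.array([[l,w],[-l,w],[-l,-w],[l,-w]])/2
def half(m):
    a=np.linspace(-np.pi/2,np.pi/2,40);r=34+m
    # half disc: straight edge at x=-15-m; arc centre x=-15, radius 34+m
    p=np.c_[-15+r*np.cos(a),r*np.sin(a)]
    if m: p=np.vstack([p,[[-17,36],[-17,-36]]])
    return p/1
S=dict(big_lens=circ(30),small_lens=circ(22),oblong_lens=rect(64,34),halfmoon_lens=half(0),
 big_plate=circ(32),small_plate=circ(24),oblong_plate=rect(68,38),halfmoon_plate=half(2))
def proj(k,X):
    c=X@k['R'].T+k['t'];return (c/c[:,2:])[:,:2]@k['K'][:2,:2].T+k['K'][:2,2]
def mask(im,name):
    f=im.astype(int);R,G,B=f[...,0],f[...,1],f[...,2]
    if 'lens' in name: m=(R>1.3*B)&(R<130)&(R-B>8)
    else: m=f.max(2)<48
    return cv2.medianBlur((m*255).astype(np.uint8),3)
def outline(name,p,k):
    x,y,yaw,z=p;s=S[name]/1000;c,n=np.cos(yaw),np.sin(yaw)
    w=s@np.array([[c,n],[-n,c]])+[x,y]
    zs=(z,z+.005) if 'lens' in name else (z+.008,)
    P=np.vstack([proj(k,np.c_[w,np.full(len(w),q)]) for q in zs]).astype(np.float32)
    return cv2.convexHull(P)
def contour(v,name,p):
    m=mask(v['im'],name);m[300:]=0
    h=outline(name,p,v['k']);roi=np.zeros_like(m);cv2.fillPoly(roi,[h.astype(np.int32)],255)
    roi=cv2.dilate(roi,np.ones((25,25)));n,l,st,_=cv2.connectedComponentsWithStats(m)
    ids=np.bincount(l[(roi>0)&(m>0)],minlength=n)
    m=np.where(ids[l]>40,m,0).astype(np.uint8)&roi
    cs,_=cv2.findContours(m,cv2.RETR_EXTERNAL,cv2.CHAIN_APPROX_NONE)
    return np.vstack([c[:,0] for c in cs if len(c)>12]).astype(float)
def fit(name,x,y,views,free_z=True,yaws=None):
    vs=[pickle.load(open(f'{v}.pkl','rb')) for v in views]
    best=None
    if yaws is None: yaws=[0] if S[name].shape[0]==72 else np.radians(np.arange(0,360,30) if 'half' in name else np.arange(0,180,30))
    C=[contour(v,name,(x,y,0,0)) for v in vs]
    def res(q):
        p=(q[0],q[1],q[2],q[3] if free_z else 0);r=[]
        for v,c in zip(vs,C):
            h=outline(name,p,v['k']);r+=[cv2.pointPolygonTest(h,tuple(a),True)-.5*('plate' in name)*0 for a in c]
        return np.array(r)+ -0.0
    for yw in yaws:
        s=least_squares(res,[x,y,yw,0],loss='cauchy',f_scale=1,x_scale=[.001,.001,.02,.001],diff_step=1e-4 if 0 else None)
        if best is None or s.cost<best.cost:best=s
    r=res(best.x);return best.x,np.median(abs(r)),len(r)
E
python3 - <<'E'
from fit import *
J=dict(big_lens=(.392,.266,'w1 w2'),small_lens=(.480,.087,'w1 w2 w3'),halfmoon_lens=(.474,-.094,'w2 w3 w4'),oblong_lens=(.624,.219,'w8 w9'),
big_plate=(.366,-.285,'w4 w5 w3'),halfmoon_plate=(.482,-.424,'w4 w5'),small_plate=(.591,-.229,'w6 w7'),oblong_plate=(.626,0,'w7 w8'))
for n,(x,y,v) in J.items():
    v=v.split()
    for fz,vv in [(1,v),(0,v)]+[(0,[a]) for a in v]:
        q,m,N=fit(n,x,y,vv,fz);print(n,fz,vv,np.round(q[:2]*1000,1),round(np.degrees(q[2])%360,1),'z',round(q[3]*1000,1),'med',round(m,2),N)
E
```

```text
big_lens 1 ['w1', 'w2'] [392.8 266.6] 359.5 z -2.5 med 1.1 398
big_lens 0 ['w1', 'w2'] [392.8 265.3] 359.3 z 0.0 med 1.41 398
big_lens 0 ['w1'] [393.2 265.9] 177.1 z 0.0 med 1.25 198
big_lens 0 ['w2'] [392.7 265.2] 2.9 z 0.0 med 1.53 200
small_lens 1 ['w1', 'w2', 'w3'] [481.5  88. ] 198.4 z 1.5 med 3.12 531
small_lens 0 ['w1', 'w2', 'w3'] [481.8  87.8] 201.0 z 0.0 med 3.2 531
small_lens 0 ['w1'] [481.4  85.1] 4.2 z 0.0 med 2.67 160
small_lens 0 ['w2'] [481.9  87.7] 198.9 z 0.0 med 2.81 190
small_lens 0 ['w3'] [481.6  88.3] 198.9 z 0.0 med 2.96 181
halfmoon_lens 1 ['w2', 'w3', 'w4'] [475.4 -93.6] 239.7 z 1.5 med 1.54 634
halfmoon_lens 0 ['w2', 'w3', 'w4'] [475.7 -93.3] 239.9 z 0.0 med 1.42 634
halfmoon_lens 0 ['w2'] [476.  -93.7] 240.4 z 0.0 med 2.54 203
halfmoon_lens 0 ['w3'] [475.8 -93.3] 240.2 z 0.0 med 1.03 215
halfmoon_lens 0 ['w4'] [475.1 -92.6] 238.6 z 0.0 med 0.97 216
oblong_lens 1 ['w8', 'w9'] [624. 219.] 120.0 z -0.0 med 3.57 585
oblong_lens 0 ['w8', 'w9'] [624. 219.] 120.0 z 0.0 med 3.57 585
oblong_lens 0 ['w8'] [624. 219.] 120.0 z 0.0 med 3.62 300
oblong_lens 0 ['w9'] [624
[... 446 characters left out ...]
, 'w5'] [ 482.9 -426.9] 30.6 z 0.0 med 0.91 340
halfmoon_plate 0 ['w4'] [ 482.8 -427.4] 30.3 z 0.0 med 0.88 168
halfmoon_plate 0 ['w5'] [ 481.3 -425. ] 41.1 z 0.0 med 0.77 172
small_plate 1 ['w6', 'w7'] [ 591.1 -225.5] 0.7 z -1.8 med 0.92 351
small_plate 0 ['w6', 'w7'] [ 591.7 -225.4] 0.2 z 0.0 med 1.0 351
small_plate 0 ['w6'] [ 591.7 -225. ] 352.8 z 0.0 med 1.05 174
small_plate 0 ['w7'] [ 591.7 -225.2] 6.3 z 0.0 med 0.94 177
oblong_plate 1 ['w7', 'w8'] [626.1   0.7] 0.0 z -0.4 med 2.01 517
oblong_plate 0 ['w7', 'w8'] [6.261e+02 6.000e-01] 0.0 z 0.0 med 2.03 517
oblong_plate 0 ['w7'] [626.2   0.7] 360.0 z 0.0 med 2.11 257
oblong_plate 0 ['w8'] [ 6.261e+02 -1.000e-01] 359.9 z 0.0 med 2.05 260
```

```bash
python3 - <<'E'
s=open('fit.py').read()
i=s.index('    def res(q)');s=s[:i]+'''    def res(q):
        p=(q[0]/1e3,q[1]/1e3,np.radians(q[2]),q[3]/1e3 if free_z else 0)
        return np.concatenate([[cv2.pointPolygonTest(h,tuple(a),True)-.5 for a in c] for v,c in zip(vs,C) for h in [outline(name,p,v['k'])]])
    cost=lambda q:np.mean(np.log1p(res(q)**2/.5))
    for yw in np.degrees(yaws):
        q0=np.array([x*1e3,y*1e3,yw,0])
        s=minimize(cost,q0,method='Nelder-Mead',options=dict(initial_simplex=np.vstack([q0,q0+np.diag([4,4,12,3.])]),xatol=.02,fatol=1e-4))
        if best is None or s.fun<best.fun:best=s
    r=res(best.x);return best.x,np.median(abs(r)),len(r)
'''
s=s.replace('import least_squares','import minimize')
open('fit.py','w').write(s)
E
cat > run.py <<'E'
from fit import *
import sys
J=dict(big_lens=(.392,.266,'w1 w2'),small_lens=(.480,.087,'w1 w2 w3'),halfmoon_lens=(.474,-.094,'w2 w3 w4'),oblong_lens=(.624,.219,'w8 w9'),
big_plate=(.368,-.281,'w4 w5 w3'),halfmoon_plate=(.482,-.424,'w4 w5'),small_plate=(.591,-.225,'w6 w7'),oblong_plate=(.626,0,'w7 w8'))
for n,(x,y,v) in J.items():
    v=v.split()
    for fz,vv in [(1,v),(0,v)]+[(0,[a]) for a in v]:
        q,m,N=fit(n,x,y,vv,fz);print(n,fz,vv,np.round(q[:2],1),round(q[2]%360,1),'z',round(q[3],1),'med',round(m,2),N)
E
python3 run.py
python3 - <<'E'
import cv2,numpy as np,pickle
from fit import *
t=[]
for w,n,p in [('w1','big_lens',(.3928,.2655)),('w2','small_lens',(.4815,.088)),('w3','halfmoon_lens',(.475,-.0935)),('w9','oblong_lens',(.624,.219))]:
    v=pickle.load(open(w+'.pkl','rb'));u=proj(v['k'],np.array([[*p,.015]]))[0].astype(int)
    c=v['im'][max(u[1]-48,0):u[1]+48,u[0]-48:u[0]+48,::-1];m=mask(v['im'],n)[max(u[1]-48,0):u[1]+48,u[0]-48:u[0]+48]
    print(n,u)
    t.append(np.hstack([cv2.resize(c,(200,200)) ,cv2.resize(cv2.merge([m]*3),(200,200))]))
cv2.imwrite('pics/key.png',np.vstack([np.hstack(t[:2]),np.hstack(t[2:])]))
E
```

```text
big_lens 1 ['w1', 'w2'] [392.4 266.8] 13.0 z -2.4 med 0.7 398
big_lens 0 ['w1', 'w2'] [392.8 265.9] 13.4 z 1.1 med 0.98 398
big_lens 0 ['w1'] [392.7 266.1] 5.3 z 1.3 med 0.82 198
big_lens 0 ['w2'] [392.7 265.7] 3.3 z 0.8 med 1.08 200
small_lens 1 ['w1', 'w2', 'w3'] [480.4  87.6] 354.4 z 3.0 med 2.38 531
small_lens 0 ['w1', 'w2', 'w3'] [481.2  87.9] 356.6 z 1.5 med 2.25 531
small_lens 0 ['w1'] [481.1  85.7] 355.9 z 2.2 med 2.05 160
small_lens 0 ['w2'] [481.2  87.9] 354.6 z 2.4 med 1.84 190
small_lens 0 ['w3'] [480.8  89.7] 4.1 z -1.3 med 2.09 181
halfmoon_lens 1 ['w2', 'w3', 'w4'] [473.7 -93.5] 234.6 z 1.3 med 0.96 634
halfmoon_lens 0 ['w2', 'w3', 'w4'] [473.9 -93.4] 234.5 z -0.8 med 1.02 634
halfmoon_lens 0 ['w2'] [474.3 -94.7] 234.2 z 4.0 med 1.03 203
halfmoon_lens 0 ['w3'] [474.  -93.4] 234.7 z 19.8 med 0.69 215
halfmoon_lens 0 ['w4'] [474.5 -92.8] 236.7 z 2.8 med 0.72 216
oblong_lens 1 ['w8', 'w9'] [623.1 219.4] 127.0 z -2.3 med 1.42 585
oblong_lens 0 ['w8', 'w9'] [623.6 218.9] 126.7 z -6.4 med 1.82 585
oblong_lens 0 ['w8'] [623.6 218.7] 126.2 z 1.0 med 2.0 300
oblong_lens 0 ['w9'
[... 555 characters left out ...]
ed 0.74 168
halfmoon_plate 0 ['w5'] [ 482.8 -425.7] 34.7 z -7.7 med 0.48 172
small_plate 1 ['w6', 'w7'] [ 591.2 -225.4] 4.3 z -1.0 med 0.47 351
small_plate 0 ['w6', 'w7'] [ 591.4 -225.2] 359.2 z 1.2 med 0.57 351
small_plate 0 ['w6'] [ 591.3 -225.3] 358.3 z 1.8 med 0.65 174
small_plate 0 ['w7'] [ 591.5 -225.2] 4.4 z 1.5 med 0.47 177
oblong_plate 1 ['w7', 'w8'] [6.262e+02 2.000e-01] 172.0 z -0.3 med 0.5 517
oblong_plate 0 ['w7', 'w8'] [6.262e+02 2.000e-01] 172.0 z -2.4 med 0.53 517
oblong_plate 0 ['w7'] [6.262e+02 4.000e-01] 171.9 z 4.7 med 0.57 257
oblong_plate 0 ['w8'] [626.2   0. ] 351.9 z 3.7 med 0.49 260
big_lens [316 153]
small_lens [319 255]
halfmoon_lens [317 248]
oblong_lens [288 113]
```

View pics/key.png

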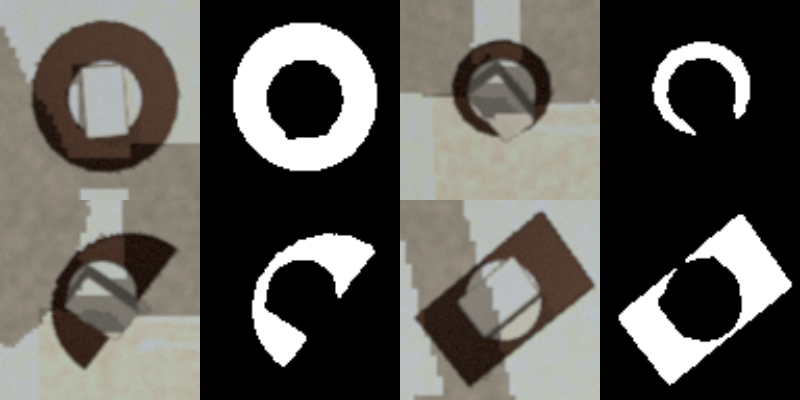

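The crops show all four keys on the lenses, and the brown masks are clean. The fits agree across views to about 1 mm, with heights within about 2.5 mm of expected and reach fine. I'll start with the oblong lens at (623.3, 219.0), yaw 127°, so the closing line is at 37°.

Emit:
apply_moves([
  {"offset": [-9.5, -2.5, -6], "rot": [0, 0, -53]},
  {"offset": [-9.5, -2.5, -6], "rot": [0, 0, -53]},
  {"offset": [-9.5, -2.5, -6], "rot": [0, 0, -53]},
  {"offset": [-9.5, -2.5, -6], "rot": [0, 0, -53]},
  {"offset": [-9.5, -2.5, -6], "rot": [0, 0, -53]},
  {"offset": [-9.5, -2.5, -6], "rot": [0, 0, -53]},
  {"offset": [-9.5, -2.5, -6], "rot": [0, 0, -53]},
  {"offset": [-9.5, -2.5, -6], "rot": [0, 0, -53]},
  {"offset": [-9.5, -2.5, -6], "rot": [0, 0, -53]},
  {"offset": [-9.5, -2.5, -6], "rot": [0, 0, -53]},
  {"offset": [-9.5, -2.5, -6], "rot": [0, 0, -53]},
  {"offset": [-9.5, -2.5, -6], "rot": [0, 0, -53]},
], hand=0.6, newtons=15)

```text
time: 10.05
position: [0.6228, 0.2223, 0.0911]
tool_rot: [0.446, 0.895, -0.0, 0.0]
ft_force: [0.1, -0.3, -0.0]
grip_width: 0.0523
grip_force: 0.0
```

```bash
cat > st.py <<'E'
from rig import get_obs
import numpy as np
from scipy.spatial.transform import Rotation as R
o=get_obs();m=R.from_quat(o['tool_rot']).as_matrix()
print('t',round(o['time'],2),'p',np.round(o['position']*1000,1),'close',round(np.degrees(np.arctan2(m[1,1],m[0,1])),2),'zax',np.round(m[:,2],4),'q6',round(o['q'][5],2),'f',np.round(o['ft_force'],1),'w',round(o['grip_width']*1000,1))
E
python3 st.py
```

```text
t 10.05 p [622.8 222.3  91.1] close 37.05 zax [-0. -0. -1.] q6 -0.47 f [ 0.1 -0.3 -0. ] w 52.3
```

Emit:
apply_moves([
  {"offset": [0.05, -0.3, -3], "rot": [0, 0, 0]},
  {"offset": [0.05, -0.3, -4.5], "rot": [0, 0, 0]},
  {"offset": [0.05, -0.3, -5.3], "rot": [0, 0, 0]},
  {"offset": [0.05, -0.3, -5.8], "rot": [0, 0, 0]},
  {"offset": [0.05, -0.3, -5.8], "rot": [0, 0, 0]},
  {"offset": [0.05, -0.3, -5.8], "rot": [0, 0, 0]},
])

```text
time: 10.65
position: [0.6238, 0.2195, 0.0337]
tool_rot: [0.446, 0.895, 0.0, 0.0]
ft_force: [-0.0, -0.1, 0.1]
grip_width: 0.0522
grip_force: 0.0
```

Emit:
apply_moves([
  {"offset": [0, 0, 0], "rot": [0, 0, 0]},
  {"offset": [0, 0, 0], "rot": [0, 0, 0]},
  {"offset": [0, 0, 0], "rot": [0, 0, 0]},
  {"offset": [0, 0, 0], "rot": [0, 0, 0]},
  {"offset": [0, 0, 0], "rot": [0, 0, 0]},
  {"offset": [0, 0, 0], "rot": [0, 0, 0]},
  {"offset": [0, 0, 0], "rot": [0, 0, 0]},
  {"offset": [0, 0, 0], "rot": [0, 0, 0]},
], hand=0, newtons=15)

```text
time: 11.45
position: [0.6233, 0.2192, 0.0331]
tool_rot: [0.446, 0.895, -0.0, -0.0]
ft_force: [-0.9, 0.2, 1.1]
grip_width: 0.002
grip_force: 0.0
```

```bash
python3 st.py
```

```text
t 11.45 p [623.3 219.2  33.1] close 37.02 zax [-1.e-04 -0.e+00 -1.e+00] q6 -0.48 f [-0.9  0.2  1.1] w 2.0
```

The fingers closed on nothing (2 mm), so I'm looking before moving.

```bash
python3 snap.py m1; python3 - <<'E'
from rig import vision
import cv2,numpy as np
a=vision.camera('scene')[210:330,340:500,::-1];b=cv2.imread('pics/m1.png')
t=vision.camera('top')[150:270,160:320,::-1]
cv2.imwrite('pics/miss.png',np.hstack([np.vstack([cv2.resize(a,(400,300),interpolation=2),cv2.resize(t,(400,300),interpolation=2)]),cv2.resize(b,(400,600))]))
E
```

```text
11.45 [0.62328704 0.2192414  0.03311016] 0.0009343607217864314
```

View pics/miss.png

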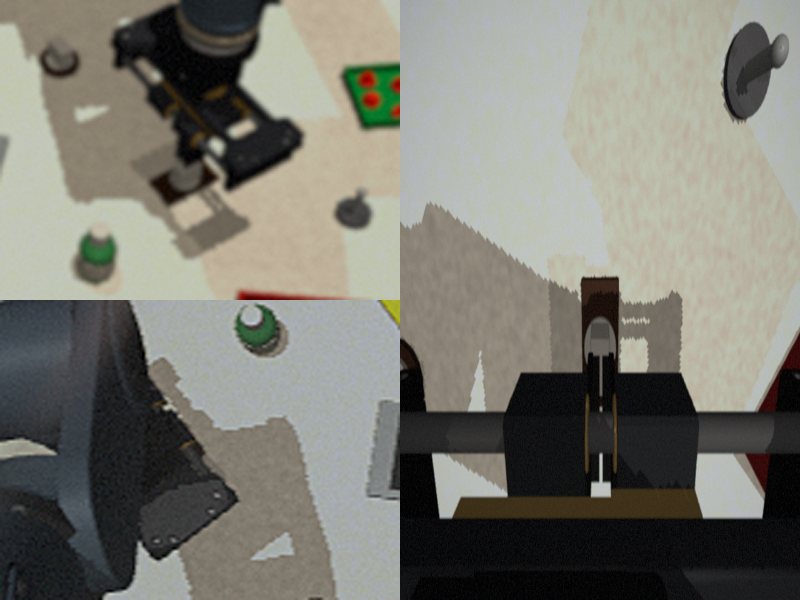

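```bash
python3 - <<'E'
import cv2
b=cv2.imread('pics/m1.png')[200:420,400:560]
import numpy as np
s=cv2.imread('pics/m1.png');print(s.shape)
cv2.imwrite('pics/miss2.png',cv2.resize(s[200:420,380:600] if 0 else s[200:420,210:430],(600,600),interpolation=cv2.INTER_CUBIC))
E
```

```text
(480, 640, 3)
```

View pics/miss2.png

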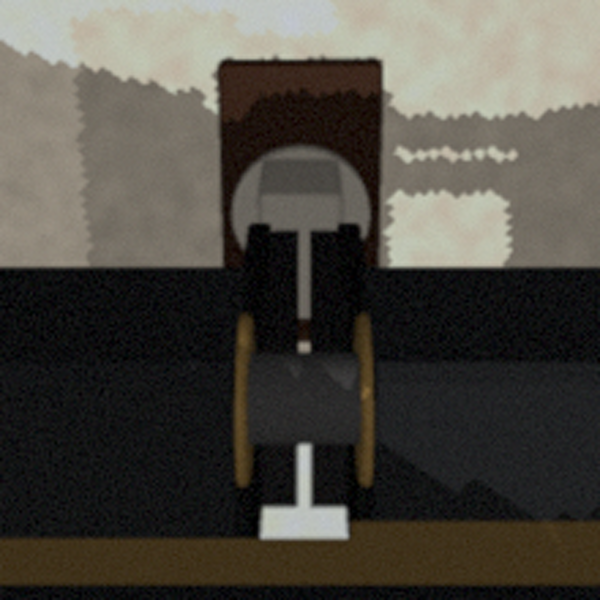

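The close-up shows the key centred under the fingers, but the closed tips sit above its top (tips at row 284, key top edge at row 271). From the finger gap and tip row I work out that the tips are about 6 mm behind the reported TCP, not 22 mm ahead. I'll raise the hand, open, and descend stepwise while watching the force.

Emit:
apply_moves([
  {"offset": [0, 0, 1], "rot": [0, 0, 0]},
  {"offset": [0, 0, 1], "rot": [0, 0, 0]},
  {"offset": [0, 0, 1], "rot": [0, 0, 0]},
  {"offset": [0, 0, 1], "rot": [0, 0, 0]},
  {"offset": [0, 0, 1], "rot": [0, 0, 0]},
  {"offset": [0, 0, 1], "rot": [0, 0, 0]},
], hand=0.6)

```text
time: 12.2
position: [0.6232, 0.2192, 0.043]
tool_rot: [0.446, 0.895, -0.0, -0.0]
ft_force: [-0.5, -0.4, 1.2]
grip_width: 0.0404
grip_force: 0.0
```

Emit:
apply_moves([
  {"offset": [0, 0, -0.8], "rot": [0, 0, 0]},
  {"offset": [0, 0, -1.2], "rot": [0, 0, 0]},
  {"offset": [0, 0, -1.5], "rot": [0, 0, 0]},
  {"offset": [0, 0, -1.7], "rot": [0, 0, 0]},
  {"offset": [0, 0, -1.7], "rot": [0, 0, 0]},
])

```text
time: 12.7
position: [0.623, 0.2192, 0.0256]
tool_rot: [0.446, 0.895, -0.0, -0.0]
ft_force: [-0.2, 0.1, 0.2]
grip_width: 0.0521
grip_force: 0.0
```

Emit:
apply_moves([
  {"offset": [0, 0, -0.2], "rot": [0, 0, 0]},
  {"offset": [0, 0, -0.4], "rot": [0, 0, 0]},
  {"offset": [0, 0, -0.5], "rot": [0, 0, 0]},
  {"offset": [0, 0, -0.5], "rot": [0, 0, 0]},
])

```text
time: 13.1
position: [0.6232, 0.2192, 0.021]
tool_rot: [0.446, 0.895, -0.0, -0.0]
ft_force: [0.4, -0.4, -0.7]
grip_width: 0.052
grip_force: 0.0
```

```bash
python3 st.py; python3 snap.py m2; python3 - <<'E'
import cv2
s=cv2.imread('pics/m2.png');cv2.imwrite('pics/m2c.png',cv2.resize(s[180:400,170:470],(800,586),interpolation=cv2.INTER_CUBIC))
E
```

```text
t 13.1 p [623.2 219.2  21. ] close 37.02 zax [-3.e-04 -1.e-04 -1.e+00] q6 -0.48 f [ 0.4 -0.4 -0.7] w 52.0
13.1 [0.62318391 0.21921512 0.02099838] 0.002905420442841608
```

View pics/m2c.png

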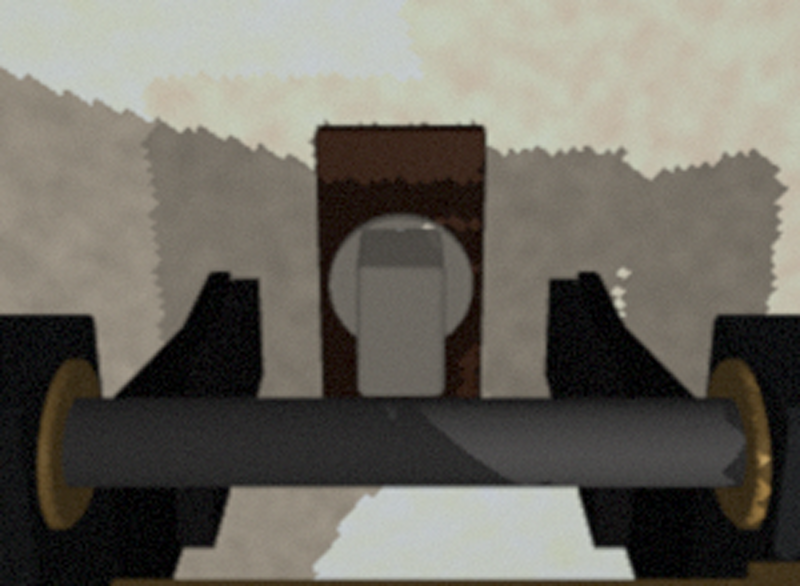

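The TCP is at 21 mm with no contact, which confirms it. The pad tips (crop row 275) are level with the key top, so I go down 15 mm more and close.

Emit:
apply_moves([
  {"offset": [0, 0, -0.5], "rot": [0, 0, 0]},
  {"offset": [0, 0, -1], "rot": [0, 0, 0]},
  {"offset": [0, 0, -1.3], "rot": [0, 0, 0]},
  {"offset": [0, 0, -1.5], "rot": [0, 0, 0]},
  {"offset": [0, 0, -1.5], "rot": [0, 0, 0]},
])

```text
time: 13.65
position: [0.6229, 0.2192, 0.0056]
tool_rot: [0.446, 0.895, -0.0, -0.0]
ft_force: [-0.5, -0.1, -0.0]
grip_width: 0.0521
grip_force: 0.0
```

Emit:
apply_moves([
  {"offset": [0, 0, 0], "rot": [0, 0, 0]},
  {"offset": [0, 0, 0], "rot": [0, 0, 0]},
  {"offset": [0, 0, 0], "rot": [0, 0, 0]},
  {"offset": [0, 0, 0], "rot": [0, 0, 0]},
  {"offset": [0, 0, 0], "rot": [0, 0, 0]},
  {"offset": [0, 0, 0], "rot": [0, 0, 0]},
  {"offset": [0, 0, 0], "rot": [0, 0, 0]},
  {"offset": [0, 0, 0], "rot": [0, 0, 0]},
], hand=0, newtons=15)

```text
time: 14.45
position: [0.6233, 0.2192, 0.0062]
tool_rot: [0.446, 0.895, 0.0, 0.0]
ft_force: [-0.6, -0.3, 0.8]
grip_width: 0.0159
grip_force: 15.0
```

```bash
python3 st.py
```

```text
t 14.45 p [623.3 219.2   6.2] close 37.02 zax [ 0.  0. -1.] q6 -0.48 f [-0.6 -0.3  0.8] w 15.9
```

Emit:
apply_moves([
  {"offset": [0, 0, 1], "rot": [0, 0, 0]},
  {"offset": [0, 0, 3], "rot": [0, 0, 0]},
  {"offset": [0.3, -4, 5], "rot": [0, 0, 8]},
  {"offset": [0.3, -8, 5], "rot": [0, 0, 16]},
  {"offset": [0.3, -12, 5], "rot": [0, 0, 24]},
  {"offset": [0.3, -16, 5], "rot": [0, 0, 32]},
  {"offset": [0.3, -20, 5], "rot": [0, 0, 39]},
  {"offset": [0.3, -21.9, 5], "rot": [0, 0, 45]},
  {"offset": [0.3, -21.9, 5], "rot": [0, 0, 45]},
  {"offset": [0.3, -21.9, 5], "rot": [0, 0, 45]},
  {"offset": [0.3, -21.9, 5], "rot": [0, 0, 45]},
  {"offset": [0.3, -21.9, 5], "rot": [0, 0, 45]},
  {"offset": [0.3, -21.9, 5], "rot": [0, 0, 45]},
])

```text
time: 15.75
position: [0.6262, 0.0016, 0.0562]
tool_rot: [0.069, 0.998, 0.0, -0.0]
ft_force: [0.0, 0.7, -0.7]
grip_width: 0.0159
grip_force: 15.0
```

```bash
python3 st.py; python3 snap.py h1; cat > tip.py <<'E'
# lens pose in tool frame from wrist picture, lens held/standing at known height
import sys;from fit import *
from scipy.spatial.transform import Rotation as R
def intool(view,name,zlens):
    v=pickle.load(open(view+'.pkl','rb'));o=v['o'];p=np.array(o['position']);m=R.from_quat(o['tool_rot']).as_matrix()
    cl=np.degrees(np.arctan2(m[1,1],m[0,1]))
    def cost(q):
        s=outline(name,(p[0]+q[0]/1e3,p[1]+q[1]/1e3,np.radians(cl+90+q[2]),zlens),v['k'])
        return s
    C=[a for a in contour(v,name,(p[0],p[1],np.radians(cl+90),zlens))]
    best=None
    for y0 in (0,180) if 'half' in name else (0,):
        f=lambda q:np.mean(np.log1p(np.array([cv2.pointPolygonTest(cost(q),tuple(a),True)-.5 for a in C])**2/.5))
        q0=np.array([0,0,y0.__float__()])
        s=minimize(f,q0,method='Nelder-Mead',options=dict(initial_simplex=np.vstack([q0,q0+np.diag([4,4,6.])]),xatol=.02,fatol=1e-4))
        if best is None or s.fun<best.fun:best=s
    q=best.x;w=m.T@np.array([q[0],q[1],0])
    print(view,name,'world off mm',np.round(q[:2],1),'yaw rel',round(q[2],1),'in tool xy',np.round(w[:2],1),'cost',round(best.fun,2),len(C))
if __name__=='__main__': intool(sys.argv[1],sys.argv[2],float(sys.argv[3]))
E
python3 tip.py m2 oblong_lens 0; python3 tip.py h1 oblong_lens 0.05
```

```text
t 15.75 p [626.2   1.6  56.2] close 82.1 zax [-2.e-04  1.e-04 -1.e+00] q6 -1.61 f [ 0.   0.7 -0.7] w 15.9
15.75 [0.62618291 0.00155007 0.05616317] 0.003963493223231906
m2 oblong_lens world off mm [ 0.5 -0.8] yaw rel 0.1 in tool xy [-0.9 -0.1] cost 1.96 316
h1 oblong_lens world off mm [0.8 0.5] yaw rel 0.1 in tool xy [-0.8  0.6] cost 2.23 221
```

Emit:
apply_moves([
  {"offset": [-0.05, -0.15, -2], "rot": [0, 0, 0]},
  {"offset": [-0.05, -0.15, -3.3], "rot": [0, 0, 0]},
  {"offset": [-0.05, -0.15, -3.8], "rot": [0, 0, 0]},
  {"offset": [-0.05, -0.15, -4.0], "rot": [0, 0, 0]},
  {"offset": [-0.05, -0.15, -4.1], "rot": [0, 0, 0]},
  {"offset": [-0.05, -0.15, -4.1], "rot": [0, 0, 0]},
])

```text
time: 16.4
position: [0.6261, -0.0013, 0.0154]
tool_rot: [0.07, 0.998, -0.0, 0.0]
ft_force: [-0.7, 0.6, -1.1]
grip_width: 0.0157
grip_force: 15.0
```

Emit:
apply_moves([
  {"offset": [0, 0, -0.05], "rot": [0, 0, 0]},
  {"offset": [0, 0, -0.1], "rot": [0, 0, 0]},
  {"offset": [0, 0, -0.1], "rot": [0, 0, 0]},
  {"offset": [0, 0, -0.1], "rot": [0, 0, 0]},
])

```text
time: 16.8
position: [0.6259, -0.0013, 0.0143]
tool_rot: [0.07, 0.998, -0.0, 0.0]
ft_force: [0.2, -0.2, -0.5]
grip_width: 0.0158
grip_force: 15.0
```

```bash
python3 st.py
```

```text
t 16.8 p [625.9  -1.3  14.3] close 82.01 zax [ 3.e-04 -0.e+00 -1.e+00] q6 -1.61 f [ 0.2 -0.2 -0.5] w 15.8
```

Emit:
apply_moves([
  {"offset": [-0.03, 0.1, 0], "rot": [0, 0, 0]},
  {"offset": [-0.03, 0.1, -0.03], "rot": [0, 0, 0]},
  {"offset": [-0.03, 0.1, -0.05], "rot": [0, 0, 0]},
  {"offset": [-0.03, 0.1, -0.05], "rot": [0, 0, 0]},
])

```text
time: 17.2
position: [0.6255, -0.0002, 0.0142]
tool_rot: [0.07, 0.998, 0.0, 0.0]
ft_force: [-1.3, 0.4, 6.1]
grip_width: 0.0158
grip_force: 15.0
```

```bash
python3 st.py;python3 snap.py h2; python3 tip.py h2 oblong_lens 0.008
```

```text
t 17.2 p [ 6.255e+02 -2.000e-01  1.420e+01] close 82.02 zax [ 2.e-04  0.e+00 -1.e+00] q6 -1.61 f [-1.3  0.4  6.1] w 15.8
17.2 [ 6.25540755e-01 -1.54488978e-04  1.42059907e-02] 0.0013773944042333017
h2 oblong_lens world off mm [0.8 0.5] yaw rel 0.2 in tool xy [-0.7  0.6] cost 1.86 228
```

Firm contact at 6 N, so release, lift, and back off for a look.

Emit:
apply_moves([
  {"offset": [0, 0, 0], "rot": [0, 0, 0]},
  {"offset": [0, 0, 0], "rot": [0, 0, 0]},
  {"offset": [0, 0, 0], "rot": [0, 0, 0]},
  {"offset": [0, 0, 0], "rot": [0, 0, 0]},
  {"offset": [0, 0, 1], "rot": [0, 0, 0]},
  {"offset": [0, 0, 3], "rot": [0, 0, 0]},
  {"offset": [0, 0, 6], "rot": [0, 0, 0]},
  {"offset": [4, 0, 10], "rot": [0, 0, 8]},
  {"offset": [9, 0, 12], "rot": [0, 0, 8]},
  {"offset": [9, 0, 12], "rot": [0, 0, 8]},
  {"offset": [9, 0, 12], "rot": [0, 0, 8]},
  {"offset": [9, 0, 12], "rot": [0, 0, 8]},
], hand=0.45)

```text
time: 18.45
position: [0.7133, 0.0001, 0.1325]
tool_rot: [-0.0, 1.0, 0.0, -0.002]
ft_force: [-0.4, -0.2, -0.3]
grip_width: 0.0394
grip_force: 0.0
```

```bash
python3 snap.py c1; python3 - <<'E'
from fit import *
q,m,N=fit('oblong_lens',.626,0,['c1'],False,[np.radians(172)]) if 0 else (0,0,0)
import fit as F
v=pickle.load(open('c1.pkl','rb'))
# view: lens silhouette at z=.008
o0=F.outline
F.outline=lambda n,p,k:o0(n,(p[0],p[1],p[2],.008 if 'lens' in n else 0),k)
for n in ('oblong_lens',):
    q,m,N=F.fit(n,.626,0,['c1'],False,[np.radians(172)]);print(n,np.round(q,1),m,N)
u=proj(v['k'],np.array([[.626,0,.015]]))[0].astype(int);print(u)
cv2.imwrite('pics/c1c.png',cv2.resize(v['im'][max(0,u[1]-75):u[1]+75,u[0]-75:u[0]+75,::-1],(500,500),interpolation=cv2.INTER_CUBIC))
E
```

```text
18.45 [7.13263223e-01 9.31568373e-05 1.32450516e-01] 0.036208696933657566
oblong_lens [6.260e+02 4.000e-01 1.721e+02 2.600e+00] 0.3011316484399482 260
[320 122]
```

View pics/c1c.png

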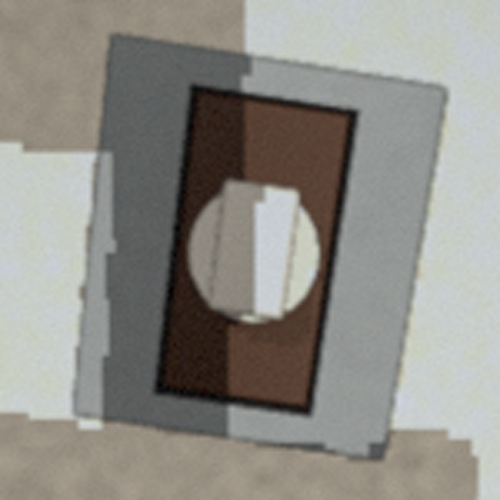

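Pic c1c shows the oblong lens with an even black rim all round its pad: well placed. For the round lenses I get the key yaw from image gradients, checked on the two lenses whose yaw is known.

```bash
cat > key.py <<'E'
from fit import *
def key(c,views,half=False):
    out=[]
    ims=[]
    for w in views:
        v=pickle.load(open(w+'.pkl','rb'));g=cv2.GaussianBlur(cv2.cvtColor(v['im'],cv2.COLOR_RGB2GRAY).astype(np.float32),(0,0),.8)
        ims.append((cv2.Sobel(g,5,1,0),cv2.Sobel(g,5,0,1),v['k']))
    def score(x,y,th):
        r=rect(26,16)/1e3;a=np.radians(th);R=np.array([[np.cos(a),np.sin(a)],[-np.sin(a),np.cos(a)]])
        w=r@R+[x,y];s=0
        for gx,gy,k in ims:
            for z in (.030,):
                P=proj(k,np.c_[w,np.full(4,z)])
                for i in range(4):
                    A,B=P[i],P[(i+1)%4];t=np.linspace(.08,.92,25)[:,None];q=(A+(B-A)*t).astype(np.float32);d=(B-A)/np.linalg.norm(B-A)
                    G=-d[1]*cv2.remap(gx,q[:,0],q[:,1],1)+d[0]*cv2.remap(gy,q[:,0],q[:,1],1)
                    s+=np.minimum(abs(G),60).mean()
        return s
    L=[(score(c[0]+dx/1e3,c[1]+dy/1e3,th),th,dx,dy) for th in range(0,180,3) for dx in range(-3,4) for dy in range(-3,4)]
    L.sort(reverse=True);return [(round(float(l[0])),)+l[1:] for l in L[:6]]
if __name__=='__main__':
    print('obl 127',key((.6233,.219),['w8','w9']))
    print('half 54.6',key((.4739,-.0934),['w2','w3','w4']))
    print('big',key((.3926,.266),['w1','w2']))
    print('small',key((.481,.0878),['w1','w2','w3']))
E
python3 key.py
```

```text
obl 127 [(470, 129, -1, -1), (468, 126, 1, 1), (466, 129, 1, 1), (466, 123, -1, 0), (464, 126, -1, 0), (463, 126, -1, -1)]
half 54.6 [(629, 57, 0, 0), (627, 51, -1, 1), (626, 57, -1, 0), (622, 54, -1, 0), (622, 54, -1, 1), (619, 54, 0, 0)]
big [(471, 3, 0, -1), (471, 6, 0, -1), (470, 3, -1, -1), (468, 3, -1, 1), (468, 6, -1, -1), (468, 6, -1, 1)]
small [(607, 39, -1, -1), (603, 42, -1, -1), (601, 36, 0, 0), (601, 39, 0, 0), (596, 36, -1, 0), (593, 42, -1, 0)]
```

Validated: oblong 127° and half-moon about 55°. Small key yaw is about 38.5°, big about 4°. Next is the small lens.

Emit:
apply_moves([
  {"offset": [-5, 2, 0], "rot": [0, 0, 8]},
  {"offset": [-10, 4, 0], "rot": [0, 0, 16]},
  {"offset": [-15, 6, -3], "rot": [0, 0, 24]},
  {"offset": [-20, 8, -6], "rot": [0, 0, 32]},
  {"offset": [-23.3, 8.7, -7], "rot": [0, 0, 38.5]},
  {"offset": [-23.3, 8.7, -7], "rot": [0, 0, 38.5]},
  {"offset": [-23.3, 8.7, -7], "rot": [0, 0, 38.5]},
  {"offset": [-23.3, 8.7, -7], "rot": [0, 0, 38.5]},
  {"offset": [-23.3, 8.7, -7], "rot": [0, 0, 38.5]},
  {"offset": [-23.3, 8.7, -7], "rot": [0, 0, 38.5]},
], hand=0.6)

```text
time: 19.5
position: [0.4845, 0.0862, 0.0641]
tool_rot: [-0.329, 0.944, -0.001, 0.001]
ft_force: [0.2, -1.0, -0.9]
grip_width: 0.0521
grip_force: 0.0
```

```bash
python3 st.py
```

```text
t 19.5 p [484.5  86.2  64.1] close 128.47 zax [ 2.8e-03 -2.0e-04 -1.0e+00] q6 -2.29 f [ 0.2 -1.  -0.9] w 52.1
```

Emit:
apply_moves([
  {"offset": [-0.2, 0.1, -2], "rot": [0, 0, 0]},
  {"offset": [-0.2, 0.1, -4], "rot": [0, 0, 0]},
  {"offset": [-0.2, 0.1, -5.2], "rot": [0, 0, 0]},
  {"offset": [-0.2, 0.1, -5.6], "rot": [0, 0, 0]},
  {"offset": [-0.2, 0.1, -5.6], "rot": [0, 0, 0]},
  {"offset": [-0.2, 0.1, -5.6], "rot": [0, 0, 0]},
])

```text
time: 20.1
position: [0.4811, 0.0877, 0.008]
tool_rot: [-0.33, 0.944, -0.0, 0.0]
ft_force: [0.0, 0.2, 0.5]
grip_width: 0.0522
grip_force: 0.0
```

```bash
python3 st.py
```

```text
t 20.1 p [481.1  87.7   8. ] close 128.51 zax [ 9.e-04 -1.e-04 -1.e+00] q6 -2.29 f [0.  0.2 0.5] w 52.2
```

Within 1 mm; drop 1.5 mm and close, then lift.

Emit:
apply_moves([
  {"offset": [-0.05, 0, -0.1], "rot": [0, 0, 0]},
  {"offset": [-0.05, 0, -0.15], "rot": [0, 0, 0]},
  {"offset": [-0.05, 0, -0.15], "rot": [0, 0, 0]},
  {"offset": [-0.05, 0, -0.15], "rot": [0, 0, 0]},
  {"offset": [-0.05, 0, -0.15], "rot": [0, 0, 0]},
  {"offset": [-0.05, 0, -0.15], "rot": [0, 0, 0]},
  {"offset": [-0.05, 0, -0.15], "rot": [0, 0, 0]},
  {"offset": [-0.05, 0, -0.15], "rot": [0, 0, 0]},
  {"offset": [-0.05, 0, -0.15], "rot": [0, 0, 0]},
], hand=0)

```text
time: 21.0
position: [0.4801, 0.0878, 0.0062]
tool_rot: [-0.33, 0.944, -0.0, 0.0]
ft_force: [-1.1, -1.3, 1.2]
grip_width: 0.0159
grip_force: 15.0
```

```bash
python3 st.py
```

```text
t 21.0 p [480.1  87.8   6.2] close 128.52 zax [ 2.e-04 -0.e+00 -1.e+00] q6 -2.29 f [-1.1 -1.3  1.2] w 15.9
```

Emit:
apply_moves([
  {"offset": [0, 0, 1], "rot": [0, 0, 0]},
  {"offset": [0, 0, 4], "rot": [0, 0, 0]},
  {"offset": [1.6, -4.5, 5], "rot": [0, 0, -8]},
  {"offset": [3.2, -9, 5], "rot": [0, 0, -16]},
  {"offset": [4.8, -13.5, 5], "rot": [0, 0, -24]},
  {"offset": [6.4, -18, 5], "rot": [0, 0, -32]},
  {"offset": [8, -22.5, 5], "rot": [0, 0, -38.5]},
  {"offset": [9.6, -27, 5], "rot": [0, 0, -38.5]},
  {"offset": [11.1, -31.3, 5], "rot": [0, 0, -38.5]},
  {"offset": [11.1, -31.3, 5], "rot": [0, 0, -38.5]},
  {"offset": [11.1, -31.3, 5], "rot": [0, 0, -38.5]},
  {"offset": [11.1, -31.3, 5], "rot": [0, 0, -38.5]},
  {"offset": [11.1, -31.3, 5], "rot": [0, 0, -38.5]},
  {"offset": [11.1, -31.3, 5], "rot": [0, 0, -38.5]},
])

```text
time: 22.4
position: [0.5906, -0.2236, 0.0562]
tool_rot: [-0.001, 1.0, 0.0, -0.0]
ft_force: [-0.5, -0.2, -0.1]
grip_width: 0.0156
grip_force: 15.0
```

```bash
python3 st.py; python3 snap.py h3; python3 tip.py h3 small_lens 0.05
```

```text
t 22.4 p [ 590.6 -223.6   56.2] close 90.11 zax [-9.e-04  6.e-04 -1.e+00] q6 -2.11 f [-0.5 -0.2 -0.1] w 15.6
22.4 [ 0.59055505 -0.22364725  0.05622167] 0.0073835977579746305
h3 small_lens world off mm [0.4 0.5] yaw rel 1.2 in tool xy [-0.4  0.5] cost 2.64 240
```

Emit:
apply_moves([
  {"offset": [0, -0.05, -2], "rot": [0, 0, 0]},
  {"offset": [0, -0.05, -3.3], "rot": [0, 0, 0]},
  {"offset": [0, -0.05, -3.8], "rot": [0, 0, 0]},
  {"offset": [0, -0.05, -4.0], "rot": [0, 0, 0]},
  {"offset": [0, -0.05, -4.1], "rot": [0, 0, 0]},
  {"offset": [0, -0.05, -4.1], "rot": [0, 0, 0]},
  {"offset": [0, -0.05, -4.1], "rot": [0, 0, 0]},
])

```text
time: 23.15
position: [0.5914, -0.226, 0.0157]
tool_rot: [-0.0, 1.0, -0.0, 0.0]
ft_force: [-0.8, 0.1, -0.1]
grip_width: 0.0158
grip_force: 15.0
```

```bash
python3 st.py
```

```text
t 23.15 p [ 591.4 -226.    15.7] close 90.02 zax [ 9.e-04 -5.e-04 -1.e+00] q6 -2.11 f [-0.8  0.1 -0.1] w 15.8
```

Emit:
apply_moves([
  {"offset": [-0.03, 0.05, -0.05], "rot": [0, 0, 0]},
  {"offset": [-0.03, 0.05, -0.1], "rot": [0, 0, 0]},
  {"offset": [-0.03, 0.05, -0.13], "rot": [0, 0, 0]},
  {"offset": [-0.03, 0.05, -0.15], "rot": [0, 0, 0]},
  {"offset": [-0.03, 0.05, -0.15], "rot": [0, 0, 0]},
])

```text
time: 23.65
position: [0.5908, -0.2253, 0.0143]
tool_rot: [-0.0, 1.0, -0.0, 0.0]
ft_force: [-0.5, 1.0, 5.1]
grip_width: 0.0159
grip_force: 15.0
```

```bash
python3 st.py
```

```text
t 23.65 p [ 590.8 -225.3   14.3] close 90.02 zax [ 2.e-04 -2.e-04 -1.e+00] q6 -2.11 f [-0.5  1.   5.1] w 15.9
```

Emit:
apply_moves([
  {"offset": [0, 0, 0], "rot": [0, 0, 0]},
  {"offset": [0, 0, 0], "rot": [0, 0, 0]},
  {"offset": [0, 0, 0], "rot": [0, 0, 0]},
  {"offset": [0, 0, 0], "rot": [0, 0, 0]},
  {"offset": [0, 0, 1], "rot": [0, 0, 0]},
  {"offset": [0, 0, 3], "rot": [0, 0, 0]},
  {"offset": [0, 0, 6], "rot": [0, 0, 0]},
  {"offset": [4, 0, 10], "rot": [0, 0, 0]},
  {"offset": [9, 0, 12], "rot": [0, 0, 0]},
  {"offset": [9, 0, 12], "rot": [0, 0, 0]},
  {"offset": [9, 0, 12], "rot": [0, 0, 0]},
  {"offset": [9, 0, 12], "rot": [0, 0, 0]},
], hand=0.45)

```text
time: 24.85
position: [0.6787, -0.2245, 0.1325]
tool_rot: [-0.0, 1.0, 0.001, -0.002]
ft_force: [-0.3, 0.1, 0.0]
grip_width: 0.0396
grip_force: 0.0
```

```bash
python3 snap.py c2; cat > chk.py <<'E'
import sys,fit as F
from fit import *
w,n,x,y,yaw=sys.argv[1],sys.argv[2],*map(float,sys.argv[3:6])
o0=F.outline
F.outline=lambda n,p,k:o0(n,(p[0],p[1],p[2],.008 if 'lens' in n else 0),k)
q,m,N=F.fit(n,x,y,[w],False,[np.radians(yaw)]);print(n,np.round(q[:3],1),m,N)
v=pickle.load(open(w+'.pkl','rb'));u=proj(v['k'],np.array([[x,y,.015]]))[0].astype(int)
cv2.imwrite(f'pics/{w}c.png',cv2.resize(v['im'][max(0,u[1]-75):u[1]+75,u[0]-75:u[0]+75,::-1],(500,500),interpolation=cv2.INTER_CUBIC))
E
python3 chk.py c2 small_lens .5913 -.2253 0
```

```text
24.85 [ 0.67874263 -0.22447294  0.13252017] 0.032357703942039226
small_lens [ 590.4 -224.8   -3.5] 0.26794803665404954 168
```

View pics/c2c.png

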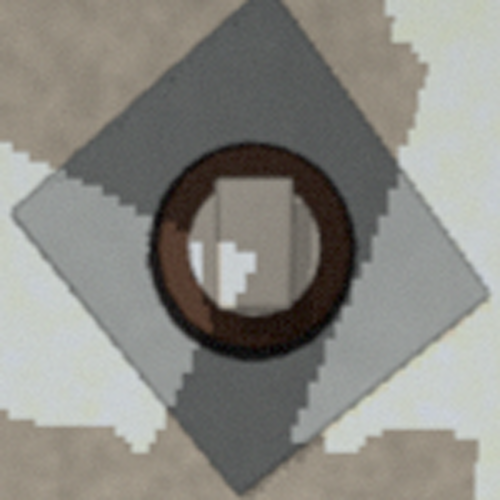

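The c2c picture shows a rim all round the small lens, about 0.9 mm off centre at most, which is fine. Next, the half-moon: lens (473.9,-93.4) at yaw 234.6°, plate (483.2,-425.8) at 34.7°. I grip at closing 144.7° and turn −200° to stay inside joint 6's range.

Emit:
apply_moves([
  {"offset": [-4, 2.6, 0], "rot": [0, 0, 8]},
  {"offset": [-8, 5.2, 0], "rot": [0, 0, 16]},
  {"offset": [-12, 7.8, 0], "rot": [0, 0, 24]},
  {"offset": [-16, 10.4, -3], "rot": [0, 0, 32]},
  {"offset": [-20.7, 13.1, -6], "rot": [0, 0, 40]},
  {"offset": [-20.7, 13.1, -7], "rot": [0, 0, 48]},
  {"offset": [-20.7, 13.1, -7], "rot": [0, 0, 54.7]},
  {"offset": [-20.7, 13.1, -7], "rot": [0, 0, 54.7]},
  {"offset": [-20.7, 13.1, -7], "rot": [0, 0, 54.7]},
  {"offset": [-20.7, 13.1, -7], "rot": [0, 0, 54.7]},
  {"offset": [-20.7, 13.1, -7], "rot": [0, 0, 54.7]},
  {"offset": [-20.7, 13.1, -7], "rot": [0, 0, 54.7]},
], hand=0.6)

```text
time: 26.1
position: [0.4773, -0.0846, 0.0627]
tool_rot: [-0.452, 0.892, -0.011, -0.011]
ft_force: [0.3, -0.4, 0.5]
grip_width: 0.0523
grip_force: 0.0
```

```bash
python3 st.py
```

```text
t 26.1 p [477.3 -84.6  62.7] close 143.77 zax [-0.009  -0.029  -0.9995] q6 -2.85 f [ 0.3 -0.4  0.5] w 52.3
```

Joint 6 hit its limit (−2.85), so that yaw isn't quite reachable here. I'm computing how much is.

```bash
python3 - <<'E'
from rig import get_obs
import numpy as np
print(np.round(np.degrees(get_obs()['q']),2))
E
```

```text
[ -22.14   34.64  109.21   -2.95   36.04 -163.52]
```

Reachable up to about 139.9°. I'll grip at 139° and let the flat jaws square the key (5.7°).

Emit:
apply_moves([
  {"offset": [0, 0.1, 0], "rot": [0, 0, -5.7]},
  {"offset": [0, 0.1, 0], "rot": [0, 0, -5.7]},
  {"offset": [0, 0.1, 0], "rot": [0, 0, -5.7]},
  {"offset": [0, 0.1, 0], "rot": [0, 0, -5.7]},
  {"offset": [0, 0.1, 0], "rot": [0, 0, -5.7]},
])

```text
time: 26.6
position: [0.477, -0.083, 0.0625]
tool_rot: [-0.408, 0.913, -0.01, -0.011]
ft_force: [-1.0, -0.7, -0.3]
grip_width: 0.0521
grip_force: 0.0
```

```bash
python3 st.py
```

```text
t 26.6 p [477.  -83.   62.5] close 138.18 zax [-0.0126 -0.0277 -0.9995] q6 -2.75 f [-1.  -0.7 -0.3] w 52.1
```

Emit:
apply_moves([
  {"offset": [-0.3, -1.05, 0], "rot": [1.6, -0.7, 0.8]},
  {"offset": [-0.3, -1.05, 0], "rot": [1.6, -0.7, 0.8]},
  {"offset": [-0.3, -1.05, 0], "rot": [1.6, -0.7, 0.8]},
  {"offset": [-0.3, -1.05, 0], "rot": [1.6, -0.7, 0.8]},
  {"offset": [-0.3, -1.05, 0], "rot": [1.6, -0.7, 0.8]},
])

```text
time: 27.1
position: [0.4741, -0.093, 0.0625]
tool_rot: [-0.415, 0.91, 0.0, -0.0]
ft_force: [-0.2, 0.2, 0.6]
grip_width: 0.0522
grip_force: 0.0
```

```bash
python3 st.py
```

```text
t 27.1 p [474.1 -93.   62.5] close 139.01 zax [-3.e-04 -0.e+00 -1.e+00] q6 -2.85 f [-0.2  0.2  0.6] w 52.2
```

Emit:
apply_moves([
  {"offset": [0, -0.02, -2], "rot": [0, 0, -0.7]},
  {"offset": [0, -0.02, -4], "rot": [0, 0, -0.7]},
  {"offset": [0, -0.02, -5.2], "rot": [0, 0, -0.7]},
  {"offset": [0, -0.02, -5.6], "rot": [0, 0, -0.7]},
  {"offset": [0, -0.02, -5.6], "rot": [0, 0, -0.7]},
  {"offset": [0, -0.02, -5.6], "rot": [0, 0, -0.7]},
  {"offset": [0, -0.02, -5.6], "rot": [0, 0, -0.7]},
])

```text
time: 27.8
position: [0.4745, -0.0938, 0.0071]
tool_rot: [-0.409, 0.913, -0.0, 0.0]
ft_force: [0.4, 0.4, 0.3]
grip_width: 0.052
grip_force: 0.0
```

Emit:
apply_moves([
  {"offset": [0, 0, 0], "rot": [0, 0, 0]},
  {"offset": [0, 0, 0], "rot": [0, 0, 0]},
  {"offset": [0, 0, 0], "rot": [0, 0, 0]},
  {"offset": [0, 0, 0], "rot": [0, 0, 0]},
  {"offset": [0, 0, 0], "rot": [0, 0, 0]},
  {"offset": [0, 0, 0], "rot": [0, 0, 0]},
  {"offset": [0, 0, 0], "rot": [0, 0, 0]},
  {"offset": [0, 0, 0], "rot": [0, 0, 0]},
], hand=0)

```text
time: 28.6
position: [0.474, -0.0937, 0.0064]
tool_rot: [-0.409, 0.913, 0.0, -0.0]
ft_force: [0.1, 0.2, 0.7]
grip_width: 0.0159
grip_force: 15.0
```

```bash
python3 st.py; python3 snap.py h4; python3 tip.py h4 halfmoon_lens 0
```

```text
t 28.6 p [474.  -93.7   6.4] close 138.23 zax [-3.e-04  1.e-04 -1.e+00] q6 -2.84 f [0.1 0.2 0.7] w 15.9
28.6 [ 0.47395664 -0.09365157  0.00644974] 0.0011675777373632028
h4 halfmoon_lens world off mm [ 0.1 -0.1] yaw rel 1.5 in tool xy [ 0.  -0.1] cost 3.11 289
```

Width 15.9 mm means the key squared up in the jaws. Now carry it and turn −193.5° in two calls.

Emit:
apply_moves([
  {"offset": [0, 0, 1], "rot": [0, 0, 0]},
  {"offset": [0, 0, 4], "rot": [0, 0, -8]},
  {"offset": [0, -2, 5], "rot": [0, 0, -16]},
  {"offset": [0, -4, 5], "rot": [0, 0, -24]},
  {"offset": [0, -6, 5], "rot": [0, 0, -32]},
  {"offset": [0, -8, 5], "rot": [0, 0, -40]},
  {"offset": [0, -10, 5], "rot": [0, 0, -48]},
  {"offset": [0, -12, 5], "rot": [0, 0, -56]},
  {"offset": [0, -14, 5], "rot": [0, 0, -64]},
  {"offset": [0, -16, 5], "rot": [0, 0, -72]},
  {"offset": [0, -18, 5], "rot": [0, 0, -80]},
  {"offset": [0, -20, 5], "rot": [0, 0, -88]},
  {"offset": [0, -22, 5], "rot": [0, 0, -96]},
  {"offset": [0, -22, 5], "rot": [0, 0, -100]},
])

```text
time: 30.05
position: [0.4748, -0.3171, 0.0574]
tool_rot: [0.439, 0.898, -0.001, 0.002]
ft_force: [0.3, -0.0, 0.0]
grip_width: 0.016
grip_force: 15.0
```

Emit:
apply_moves([
  {"offset": [0, -1, 0], "rot": [0, 0, -8]},
  {"offset": [0, -2, 0], "rot": [0, 0, -16]},
  {"offset": [0, -3, 0], "rot": [0, 0, -24]},
  {"offset": [0, -4, 0], "rot": [0, 0, -32]},
  {"offset": [0.2, -5, 0], "rot": [0, 0, -40]},
  {"offset": [0.4, -6, 0], "rot": [0, 0, -48]},
  {"offset": [0.6, -7, 0], "rot": [0, 0, -56]},
  {"offset": [0.8, -9, 0], "rot": [0, 0, -64]},
  {"offset": [0.9, -10, 0], "rot": [0, 0, -72]},
  {"offset": [0.9, -11.2, 0], "rot": [0, 0, -80]},
  {"offset": [0.9, -11.2, 0], "rot": [0, 0, -88]},
  {"offset": [0.9, -11.2, 0], "rot": [0, 0, -93.5]},
  {"offset": [0.9, -11.2, 0], "rot": [0, 0, -93.5]},
  {"offset": [0.9, -11.2, 0], "rot": [0, 0, -93.5]},
  {"offset": [0.9, -11.2, 0], "rot": [0, 0, -93.5]},
  {"offset": [0.9, -11.2, 0], "rot": [0, 0, -93.5]},
])

```text
time: 31.65
position: [0.483, -0.4255, 0.0566]
tool_rot: [0.954, 0.299, 0.0, 0.0]
ft_force: [-0.2, 0.0, -0.5]
grip_width: 0.0163
grip_force: 15.0
```

```bash
python3 st.py; python3 snap.py h5; python3 tip.py h5 halfmoon_lens 0.05
```

```text
t 31.65 p [ 483.  -425.5   56.6] close -55.21 zax [ 1.e-04 -2.e-04 -1.e+00] q6 0.07 f [-0.2  0.  -0.5] w 16.3
31.65 [ 0.48304126 -0.42554945  0.05658364] 0.005118094660265075
h5 halfmoon_lens world off mm [0.7 1. ] yaw rel 0.5 in tool xy [ 1.2 -0.4] cost 3.08 291
```

Emit:
apply_moves([
  {"offset": [0, -0.03, -2], "rot": [0, 0, 0]},
  {"offset": [0, -0.03, -3.3], "rot": [0, 0, 0]},
  {"offset": [0, -0.03, -3.8], "rot": [0, 0, 0]},
  {"offset": [0, -0.03, -4.0], "rot": [0, 0, 0]},
  {"offset": [0, -0.03, -4.1], "rot": [0, 0, 0]},
  {"offset": [0, -0.03, -4.1], "rot": [0, 0, 0]},
  {"offset": [0, -0.03, -4.1], "rot": [0, 0, 0]},
])

```text
time: 32.4
position: [0.4833, -0.4263, 0.016]
tool_rot: [0.954, 0.299, 0.0, 0.001]
ft_force: [0.8, -0.5, -0.5]
grip_width: 0.0159
grip_force: 15.0
```

```bash
python3 st.py
```

```text
t 32.4 p [ 483.3 -426.3   16. ] close -55.26 zax [ 8.e-04 -1.e-03 -1.e+00] q6 0.07 f [ 0.8 -0.5 -0.5] w 15.9
```

Emit:
apply_moves([
  {"offset": [-0.03, 0.02, -0.06], "rot": [0, 0, 0]},
  {"offset": [-0.03, 0.02, -0.12], "rot": [0, 0, 0]},
  {"offset": [-0.03, 0.02, -0.15], "rot": [0, 0, 0]},
  {"offset": [-0.03, 0.02, -0.15], "rot": [0, 0, 0]},
  {"offset": [-0.03, 0.02, -0.15], "rot": [0, 0, 0]},
])

```text
time: 32.9
position: [0.4828, -0.4259, 0.0145]
tool_rot: [0.954, 0.299, 0.0, 0.0]
ft_force: [-1.0, 0.1, 5.0]
grip_width: 0.0159
grip_force: 15.0
```

```bash
python3 st.py
```

```text
t 32.9 p [ 482.8 -425.9   14.5] close -55.26 zax [ 4.e-04 -5.e-04 -1.e+00] q6 0.07 f [-1.   0.1  5. ] w 15.9
```

Emit:
apply_moves([
  {"offset": [0, 0, 0], "rot": [0, 0, 0]},
  {"offset": [0, 0, 0], "rot": [0, 0, 0]},
  {"offset": [0, 0, 0], "rot": [0, 0, 0]},
  {"offset": [0, 0, 0], "rot": [0, 0, 0]},
  {"offset": [0, 0, 1], "rot": [0, 0, 0]},
  {"offset": [0, 0, 3], "rot": [0, 0, 0]},
  {"offset": [0, 0, 6], "rot": [0, 0, 0]},
  {"offset": [-3.5, -2.5, 10], "rot": [0, 0, 0]},
  {"offset": [-7.4, -5.1, 12], "rot": [0, 0, 0]},
  {"offset": [-7.4, -5.1, 12], "rot": [0, 0, 0]},
  {"offset": [-7.4, -5.1, 12], "rot": [0, 0, 0]},
  {"offset": [-7.4, -5.1, 12], "rot": [0, 0, 0]},
], hand=0.45)

```text
time: 34.1
position: [0.4088, -0.4758, 0.1336]
tool_rot: [0.954, 0.298, 0.0, -0.001]
ft_force: [-0.1, 0.6, -0.3]
grip_width: 0.0391
grip_force: 0.0
```

```bash
python3 snap.py c3; python3 chk.py c3 halfmoon_lens .4832 -.4258 34.7; python3 st.py
```

```text
34.1 [ 0.40883404 -0.47580585  0.13357489] 0.021899460155023195
halfmoon_lens [ 483.6 -425.2   34.6] 0.5849711141564558 312
t 34.15 p [ 409.1 -475.2  133. ] close -55.23 zax [-5.0e-04  2.2e-03 -1.0e+00] q6 -0.07 f [-0.2 -0.2  0.1] w 39.0
```

View pics/c3c.png

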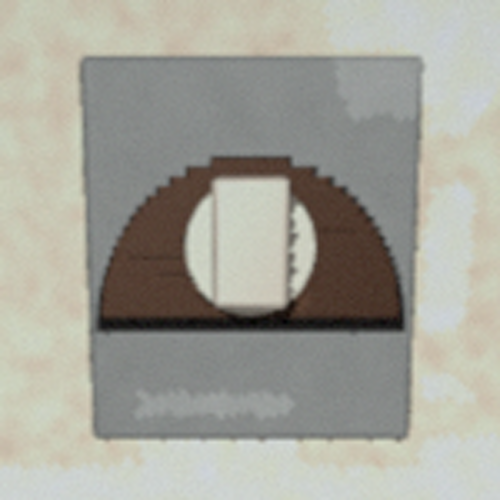

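The c3c picture has crown up: the half-moon lens sits inside the pad, with the straight edge parallel and about 0.8 mm toward the crown, within the 2 mm rim. The big lens is last.

Emit:
apply_moves([
  {"offset": [1.6, 4.2, 0], "rot": [0, 0, -3]},
  {"offset": [3.1, 8.4, 0], "rot": [0, 0, -6]},
  {"offset": [4.7, 12.7, 0], "rot": [0, 0, -9]},
  {"offset": [6.2, 16.9, 0], "rot": [0, 0, -12]},
  {"offset": [7.8, 21.1, 0], "rot": [0, 0, -15]},
  {"offset": [9.3, 25.3, 0], "rot": [0, 0, -18]},
  {"offset": [10.9, 29.6, 0], "rot": [0, 0, -21]},
  {"offset": [12.4, 33.8, 0], "rot": [0, 0, -24]},
  {"offset": [14, 38, 0], "rot": [0, 0, -27]},
  {"offset": [12, 42.5, 0], "rot": [0, 0, -30.8]},
  {"offset": [10, 47, 0], "rot": [0, 0, -30.8]},
  {"offset": [8, 51.5, 0], "rot": [0, 0, -30.8]},
  {"offset": [6, 56, 0], "rot": [0, 0, -30.8]},
  {"offset": [4, 60.5, -1], "rot": [0, 0, -30.8]},
  {"offset": [2, 65, -3], "rot": [0, 0, -30.8]},
  {"offset": [0, 69.5, -5], "rot": [0, 0, -30.8]},
  {"offset": [-1.7, 74.2, -7], "rot": [0, 0, -30.8]},
  {"offset": [-1.7, 74.2, -7], "rot": [0, 0, -30.8]},
  {"offset": [-1.7, 74.2, -7], "rot": [0, 0, -30.8]},
  {"offset": [-1.7, 74.2, -7], "rot": [0, 0, -30.8]},
], hand=0.6)

```text
time: 36.15
position: [0.3918, 0.2653, 0.0638]
tool_rot: [0.999, 0.035, -0.0, 0.0]
ft_force: [-0.3, 0.1, 0.1]
grip_width: 0.0526
grip_force: 0.0
```

Emit:
apply_moves([
  {"offset": [0, 0, 0], "rot": [0, 0, 0]},
  {"offset": [0, 0, 0], "rot": [0, 0, 0]},
  {"offset": [0, 0, 0], "rot": [0, 0, 0]},
  {"offset": [0, 0, 0], "rot": [0, 0, 0]},
])

```text
time: 36.55
position: [0.3923, 0.2646, 0.0643]
tool_rot: [0.999, 0.034, 0.0, -0.0]
ft_force: [0.0, -0.6, 0.3]
grip_width: 0.0524
grip_force: 0.0
```

```bash
python3 st.py
```

```text
t 36.55 p [392.3 264.6  64.3] close -86.16 zax [ 7.e-04  0.e+00 -1.e+00] q6 1.86 f [ 0.  -0.6  0.3] w 52.4
```

Emit:
apply_moves([
  {"offset": [0, 0.1, -2], "rot": [0, 0, 0]},
  {"offset": [0, 0.1, -4], "rot": [0, 0, 0]},
  {"offset": [0, 0.1, -5.2], "rot": [0, 0, 0]},
  {"offset": [0, 0.1, -5.8], "rot": [0, 0, 0]},
  {"offset": [0, 0.1, -5.8], "rot": [0, 0, 0]},
  {"offset": [0, 0.1, -5.8], "rot": [0, 0, 0]},
  {"offset": [0, 0.1, -5.8], "rot": [0, 0, 0]},
])

```text
time: 37.25
position: [0.3921, 0.2664, 0.0065]
tool_rot: [0.999, 0.034, 0.001, -0.0]
ft_force: [0.3, -0.3, -0.2]
grip_width: 0.0523
grip_force: 0.0
```

Emit:
apply_moves([
  {"offset": [0, 0, 0], "rot": [0, 0, 0]},
  {"offset": [0, 0, 0], "rot": [0, 0, 0]},
  {"offset": [0, 0, 0], "rot": [0, 0, 0]},
  {"offset": [0, 0, 0], "rot": [0, 0, 0]},
  {"offset": [0, 0, 0], "rot": [0, 0, 0]},
  {"offset": [0, 0, 0], "rot": [0, 0, 0]},
  {"offset": [0, 0, 0], "rot": [0, 0, 0]},
  {"offset": [0, 0, 0], "rot": [0, 0, 0]},
], hand=0)

```text
time: 38.05
position: [0.3917, 0.2662, 0.006]
tool_rot: [0.999, 0.034, -0.0, 0.0]
ft_force: [-0.2, -0.6, 0.9]
grip_width: 0.0157
grip_force: 15.0
```

```bash
python3 st.py; python3 snap.py h6; python3 tip.py h6 big_lens 0
```

```text
t 38.05 p [391.7 266.2   6. ] close -86.07 zax [-0.e+00 -2.e-04 -1.e+00] q6 1.86 f [-0.2 -0.6  0.9] w 15.7
38.05 [0.3916917  0.26623622 0.00596398] 0.0018731554097630243
h6 big_lens world off mm [-0.6  0.4] yaw rel 2.4 in tool xy [-0.6 -0.4] cost 3.24 308
```

Emit:
apply_moves([
  {"offset": [0, 0, 1], "rot": [0, 0, 0]},
  {"offset": [0, 0, 4], "rot": [0, 0, 0]},
  {"offset": [1.5, -4, 6], "rot": [0, 0, 0]},
  {"offset": [3, -8, 6], "rot": [0, 0, 0]},
  {"offset": [4.5, -12, 6], "rot": [0, 0, 0]},
  {"offset": [6, -16, 6], "rot": [0, 0, 0]},
  {"offset": [7.5, -20, 6], "rot": [0, 0, 0]},
  {"offset": [9, -24, 6], "rot": [0, 0, 0]},
  {"offset": [9, -28.5, 6], "rot": [0, 0, 0]},
  {"offset": [9, -33, 6], "rot": [0, 0, 0]},
  {"offset": [7, -37, 6], "rot": [0, 0, 0]},
  {"offset": [5, -41, 6], "rot": [0, 0, 0]},
  {"offset": [3, -45, 6], "rot": [0, 0, 0]},
  {"offset": [1, -49, 6], "rot": [0, 0, 0]},
  {"offset": [-1, -52.5, 6], "rot": [0, 0, 0]},
  {"offset": [-2.4, -54.7, 6], "rot": [0, 0, 0]},
  {"offset": [-2.4, -54.7, 6], "rot": [0, 0, 0]},
  {"offset": [-2.4, -54.7, 6], "rot": [0, 0, 0]},
  {"offset": [-2.4, -54.7, 6], "rot": [0, 0, 0]},
  {"offset": [-2.4, -54.7, 6], "rot": [0, 0, 0]},
])

```text
time: 40.1
position: [0.3681, -0.2795, 0.0661]
tool_rot: [0.999, 0.035, -0.0, -0.0]
ft_force: [-0.2, -0.7, -1.0]
grip_width: 0.0158
grip_force: 15.0
```

```bash
python3 st.py;  python3 snap.py h7; python3 tip.py h7 big_lens 0.06
```

```text
t 40.1 p [ 368.1 -279.5   66.1] close -85.96 zax [-2.e-04  3.e-04 -1.e+00] q6 0.61 f [-0.2 -0.7 -1. ] w 15.8
40.1 [ 0.36807597 -0.27945094  0.06607372] 0.003844143551373742
h7 big_lens world off mm [-0.3  0.3] yaw rel 0.2 in tool xy [-0.3 -0.4] cost 3.28 308
```

Emit:
apply_moves([
  {"offset": [0, -0.07, -2.5], "rot": [0, 0, 0]},
  {"offset": [0, -0.07, -4.2], "rot": [0, 0, 0]},
  {"offset": [0, -0.07, -4.8], "rot": [0, 0, 0]},
  {"offset": [0, -0.07, -5.0], "rot": [0, 0, 0]},
  {"offset": [0, -0.07, -5.05], "rot": [0, 0, 0]},
  {"offset": [0, -0.07, -5.05], "rot": [0, 0, 0]},
  {"offset": [0, -0.07, -5.05], "rot": [0, 0, 0]},
])

```text
time: 40.85
position: [0.368, -0.2817, 0.016]
tool_rot: [0.999, 0.034, 0.0, 0.001]
ft_force: [0.1, 0.9, -0.0]
grip_width: 0.0163
grip_force: 15.0
```

```bash
python3 st.py
```

```text
t 40.85 p [ 368.  -281.7   16. ] close -86.06 zax [ 8.0e-04 -1.2e-03 -1.0e+00] q6 0.61 f [ 0.1  0.9 -0. ] w 16.3
```

Emit:
apply_moves([
  {"offset": [0, 0.04, -0.06], "rot": [0, 0, 0]},
  {"offset": [0, 0.04, -0.12], "rot": [0, 0, 0]},
  {"offset": [0, 0.04, -0.17], "rot": [0, 0, 0]},
  {"offset": [0, 0.04, -0.2], "rot": [0, 0, 0]},
  {"offset": [0, 0.04, -0.2], "rot": [0, 0, 0]},
])

```text
time: 41.35
position: [0.3678, -0.2812, 0.014]
tool_rot: [0.999, 0.034, 0.0, 0.0]
ft_force: [0.4, 0.9, 5.2]
grip_width: 0.0158
grip_force: 15.0
```

```bash
python3 st.py
```

```text
t 41.35 p [ 367.8 -281.2   14. ] close -86.07 zax [ 4.e-04 -6.e-04 -1.e+00] q6 0.61 f [0.4 0.9 5.2] w 15.8
```

Emit:
apply_moves([
  {"offset": [0, 0, 0], "rot": [0, 0, 0]},
  {"offset": [0, 0, 0], "rot": [0, 0, 0]},
  {"offset": [0, 0, 0], "rot": [0, 0, 0]},
  {"offset": [0, 0, 0], "rot": [0, 0, 0]},
  {"offset": [0, 0, 1], "rot": [0, 0, 0]},
  {"offset": [0, 0, 3], "rot": [0, 0, 0]},
  {"offset": [0, 0, 6], "rot": [0, 0, 0]},
  {"offset": [-3.5, -1, 10], "rot": [0, 0, 0]},
  {"offset": [-7, -2, 12], "rot": [0, 0, 0]},
  {"offset": [-7, -2, 12], "rot": [0, 0, 0]},
  {"offset": [-7, -2, 12], "rot": [0, 0, 0]},
  {"offset": [-7, -2, 12], "rot": [0, 0, 0]},
], hand=0.45)

```text
time: 42.55
position: [0.2981, -0.3007, 0.1333]
tool_rot: [0.999, 0.034, 0.0, -0.0]
ft_force: [-0.3, 1.4, 0.2]
grip_width: 0.0393
grip_force: 0.0
```

```bash
python3 snap.py c4; python3 chk.py c4 big_lens .368 -.2812 0; python3 st.py; python3 - <<'E'
from rig import vision
import cv2,numpy as np
t=vision.camera('top')[180:380,290:560,::-1]
cv2.imwrite('pics/fin.png',np.hstack([cv2.resize(t,(500,400),interpolation=2),cv2.resize(cv2.imread('pics/c4c.png'),(300,300))[:400] if 0 else cv2.copyMakeBorder(cv2.resize(cv2.imread('pics/c4c.png'),(300,300)),0,100,0,0,cv2.BORDER_CONSTANT)]))
E
```

```text
42.55 [ 0.29806301 -0.30074375  0.13331453] 0.018262978485606415
big_lens [ 368.3 -280.7   -0.5] 0.26489101362477707 225
t 42.6 p [ 298.2 -300.5  133. ] close -86.02 zax [-3.e-04  8.e-04 -1.e+00] q6 0.45 f [ 0.4  0.5 -0.1] w 39.1
```

View pics/fin.png

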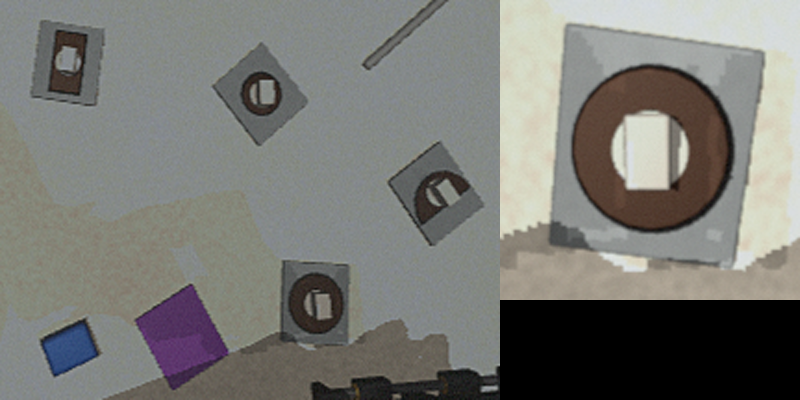

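The final top view shows all four lenses on their matching plates, block up, with the half-moon's crown the right way. The big lens has an even rim and is 0.6 mm off. The gripper is clear of everything.

```bash
python3 -c "
from rig import hand_in
print(hand_in())"
```

```text
the job is handed in; nothing more can be done
None
```

All four lenses were set down block up, centred to within about 1 mm on their matching pads and lying still, and the job was handed in at about 43 s.

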